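Move a kit tote from the storage hook to the station arm

TASK

Take the hanging kit tote off the storage hook (short arm, tall upturned tip) and, keeping it level and never setting it down, hang it by its crossbar on the station arm (long arm with a collar and a pin). With its weight resting on the arm, slide it gently along until its crossbar has pushed the collar's stiff pin all the way in, then let go and leave it hanging level. Only the tote may touch the station arm and pin, push no harder than about 20 N, and leave the other things on the bench alone.

Things in the scene. Friction and masses are not known exactly. Their poses are not given: they have to be found in the camera images.
- tote_grip (a point): Centre of the upright black grip tab on the tote, the place to grasp. The tab is 26 mm along the tote's x, 16 mm along its y (pinch it across y) and 50 mm tall, and stands on the middle of the crossbar, whose axis is 30 mm below this point. z is up when level.
- tote_bar (a point): Middle of the tote's round steel crossbar, on its axis: 10 mm thick, along y. It joins two end plates of an open aluminium tray, 80 (x) by 140 (y) by 36 mm, whose rim is 89 mm and underside 125 mm below this point. The tote weighs 0.3 to 0.55 kg with its parts, fixed in it. At the start the bar lies across the storage hook's arm, 19 to 28 mm inward of store_tip.
- store_tip (a point): Storage hook, a fixed stand: front end of its level flat arm, on the centre line of the arm's top face (215 mm above the bench). x points inward along the arm to the column (its centre 125 mm in), z up. The arm is 24 mm wide, 8 mm thick. At the tip an upturned lip, as wide as the arm, reaches 6 mm outward (-x); its top is 22 mm above the arm's top face.
- station_tip (a point): Station arm, a fixed stand: front end of its level flat arm, on the centre line of the arm's top face (215 mm above the bench). x points inward to the column (190 mm in), z up; arm 24 mm wide, 8 mm thick. The lip reaches 6 mm outward and 8 mm above the top face. Hang the crossbar 15 to 40 mm inward of this point (clear of the pin), then slide it inward.
- station: The station stand; origin on the bench below station_tip, same axes. A collar (24 mm long, 40 wide, top 18 mm above the arm's top face, underside 16 mm below it) is clamped round the arm; its pin sticks out 22 mm towards the tip. The collar is reset for each job and its place is not reported: the pin's end starts 56 to 92 mm inward of station_tip and must be found by feel or sight.
- store: The storage hook's stand with its column and base plate; origin on the bench below store_tip, same axes. Fixed.
- pin (a joint): The level steel pin of the collar, 10 mm thick, 6 mm above the arm's top face, so a crossbar lying on the arm pushes it end-on. Value: how far it is pushed in, m; 0 fully out, 0.010 fully in against a hard stop. It has no spring: it moves stiffly at about 5 N and stays where it is left.
- plug: Black round connector, 42 mm diameter, 55 mm tall, standing on the bench; leave alone. Origin at the centre of its underside.
- jar: Clear jar with white cap, 60 mm diameter, 75 mm tall; leave alone. Origin at the centre of its underside.
- module: Dark power module with aluminium fins, 90 x 120 x 52 mm; leave alone. Origin at the centre of its underside.

How it is judged:
On the way, in this order (a step that is already met when the one before it is completed fails the run):
1. the tote is off the storage hook and clear of it (contact force between tote and store below 0.1 N and x of tote_grip in the frame of store_tip below -0.015 m), for 0.1 s.
2. the tote's crossbar rests on the station arm, inward of the lip, before the pin is pushed in (contact force between tote and station above 1 N and x of tote_grip in the frame of station_tip above 0.004 m and z of tote_grip in the frame of station_tip below 0.039 m and value of joint pin below 0.003 m), for 0.2 s.
At the end, for the whole second after the job is handed in: The pin is in by more than 8 of its 10 mm; the tote hangs by its crossbar on the station arm, more than 45 mm inward of the tip, tilted less than 5 degrees, at rest and released (value of joint pin above 0.008 m and x of tote_grip in the frame of station_tip above 0.045 m and z of tote_grip in the frame of station_tip between 0.03 and 0.039 m and angle between tote's own z axis and vertical below 0.09 rad and contact force between tote and station above 1 N and linear speed of tote below 0.05 m/s); the robot touches nothing.
It fails at once if the tote tips more than 15 degrees (angle between tote's own z axis and vertical above 0.262 rad).
It fails at once if the tote is set down on the bench (crossbar lower than 130 mm) or on something standing there (height (world z) of tote_bar below 0.13 m or contact force between tote and plug above 0.5 N or contact force between tote and jar above 0.5 N or contact force between tote and module above 0.5 N).
It fails at once if the tote bears on the station arm, collar or pin, or on the storage hook, with more than 24 N (contact force between tote and station above 24 N or contact force between tote and store above 24 N).
It fails at once if the robot itself pushes on the station arm, collar or pin (contact force between any of the fingers, the arm and station above 2 N).
It fails at once if the plug, jar or module is moved more than 30 mm (distance of any of plug, jar, module from where it was at the start of the episode above 0.03 m).
It also fails if it takes over 67 s, if anything falls off the work surface, if the arm or the gripper's body presses on something with over 40 N, if the wrist force passes 120 N, or if a joint passes its speed limit or range.

ROBOT

A 6-joint arm with a two-finger parallel gripper is mounted at the origin on the work surface. World frame = base frame: x ahead of the robot, y to its left, z up, the work surface at z = 0. Lengths are in m, angles in rad, forces in N, time in s.
With the tool pointing down it reaches from about 0.375 to 0.9 m from the base axis. Payload 3.1 kg.
Tool frame: the origin (TCP) lies midway between the tips of the shut fingers; the grasp point (between the pads) lies pinch_z behind it (pinch_z is the distance from the TCP to the grasp point, in m); y points along the fingers, z is the direction in which the jaws open and shut, and the axes are right-handed (so a half turn about y gives the same grasp; the last joint's range is limited). The gripper opens to 87 mm and grips with 3 to 60 N. Pads are 19 mm wide; open, the fingers measure 117 mm over their backs; the gripper's body (75 mm by 190 mm) begins 51 mm behind the grasp point.
Start: joints at [-1.403, 0.527, 1.433, -0, 1.181, -0.178], TCP at [0.212, -0.588, 0.223] pointing down, gripper open.
Joint ranges: [-3.08, 3.08], [-0.75, 2.2], [0.22, 2.44], [-1.43, 4.57], [0, 2.65], [-2.85, 2.85]. Speed limits (rad/s): [2.79, 2.79, 3.14, 3.14, 3.14, 3.14].

INTERFACE

Orientations are given as a unit quaternion [x, y, z, w].
In Python, from rig import get_obs, camera, hand_in, pinch_z gives the robot as it stands. The module is installed in compiled form; this text tells all that it offers.
- The arm moves only by the tool arm_command, never from a script. Its argument "plan" is a list of rows, each a list of 2 entries, a list of its own where there are three numbers: the shift along the world's x, y, z in units of 25 mm (1.0 is 25 mm), then the turn about the world's z in units of 5 degrees (1.0 is 5 degrees). A call has 1 to 5 rows; each row is the pose to reach, as a shift and turn from the pose commanded when the call began; what a row does not reach only later rows make up. A row lasts 1/10 s, in which the tool goes at most 50 mm and 8.59 degrees, less where a joint would pass 70% of its speed; a pose out of reach is approached as far as the arm can. A call with a gripper value outside its range is refused whole. "fingers" is the opening, from -1 (shut) to 1 (fully open), set as the call begins (left out, the last holds). The fingers move at their own pace and stop on an object; "force" is the grip in N (left out, the last holds). Time passes only in rows, so rows that repeat a pose let the fingers close. It gives the time, the measured TCP pose, the force and the opening at its end, in the units of the state.
- get_obs(): the state, without advancing time (a new reading comes with each control period).
- camera(name): name is "side" or "top" or "wrist"; returns a dict with "pixels" (400x640x3 uint8, red, green, blue), "camera_matrix" (3x3 intrinsics, pixels), "R" (3x3) and "t" (3): a world point X has camera coordinates R X + t. Camera axes: x right, y down, z forward; pixel columns grow to the right and rows downward; lengths in m; the calibration is good to about 2 mm. The wrist camera is an equidistant fisheye: a pixel r from the principal point sees the ray r / f radians off the axis. A picture is of the moment at which its call begins. There is no depth.
- hand_in(): hands the job in, once; it reports no verdict.
The state is a dict: "time": time; "q": joint angles; "joint_velocities": joint speeds; "joint_torque": joint torques, N m; "position": TCP position; "tool_rot": TCP orientation; "ft_force": force on the tool from outside, world axes, zero at the start; "moment": the same for the moment, N m; "grip_width": finger opening in m.
Only numpy, scipy, OpenCV 4.12 (cv2) and the standard library are available. Lean on these libraries where they do the work, as an engineer would, in place of code of your own. Each camera call takes 0.05 s, during which the arm holds its last target.

## Working session

There is one attempt and no reset: what is moved stays moved. The work goes in short steps, Python scripts to look and compute and a tool call to move; the robot and the scene stay as the last step left them, time stands still between calls to the robot, and variables do not carry over. Pictures are saved under pics/ and viewed, and the job is handed in when it is done.

Besides the shell and the picture viewer there is one more tool, called after "Request:" by a JSON object that holds its "name" and its "arguments". arm_command: Moves the arm, as the interface text tells. Its arguments: {"type":"object","properties":{"plan":{"type":"array"},"fingers":{"type":"number"},"force":{"type":"number"}},"required":["plan"]}

```bash
mkdir -p pics; cat > h.py <<'E'
import numpy as np, cv2
from rig import get_obs, camera, hand_in, pinch_z
def snap(n,f):
    c=camera(n); cv2.imwrite(f'pics/{f}.png',c['pixels'][:,:,::-1]); np.savez(f'pics/{f}.npz',**c); return c
def ray(c,u,v):
    K=c['camera_matrix'];R=c['R'];t=c['t']
    d=R.T@np.linalg.solve(K,[u,v,1.]); return -R.T@t,d
def onz(c,u,v,z):
    o,d=ray(c,u,v); return o+d*(z-o[2])/d[2]
def proj(c,X):
    p=c['R']@np.array(X)+c['t'];p=c['camera_matrix']@p; return p[:2]/p[2]
E
python3 - <<'E'
from h import *
np.set_printoptions(precision=4,suppress=True)
for n in('side','top','wrist'):
    c=snap(n,n+'0'); print(n,c['camera_matrix'].round(1).tolist(),-c['R'].T@c['t'],c['R'][2])
print(get_obs(),pinch_z)
E
```

```text
side [[412.9, 0.0, 315.1], [0.0, 412.9, 197.1], [0.0, 0.0, 1.0]] [-0.1305  0.7098  0.8613] [ 0.5576 -0.5949 -0.5789]
top [[379.5, 0.0, 316.8], [0.0, 379.5, 199.8], [0.0, 0.0, 1.0]] [0.3213 0.0027 1.355 ] [ 0.1659  0.0043 -0.9861]
wrist [[309.7, 0.0, 315.9], [0.0, 309.7, 202.4], [0.0, 0.0, 1.0]] [ 0.2925 -0.5577  0.3846] [-0.2873 -0.1016 -0.9524]
{'time': 0.15, 'q': array([-1.4025,  0.5283,  1.4336,  0.    ,  1.1814, -0.1785]), 'joint_velocities': array([ 0.001 , -0.0017, -0.0045,  0.0002,  0.0005,  0.0015]), 'joint_torque': array([  0.0007, -44.0432, -17.6843,   0.0634,   0.0553,  -0.0001]), 'position': array([ 0.2124, -0.5872,  0.2218]), 'tool_rot': array([-0.122 ,  0.6971, -0.6959,  0.122 ]), 'ft_force': array([ 0.2752, -0.5497,  0.4946]), 'moment': array([ 0.0184,  0.0245, -0.0471]), 'grip_width': 0.08704179936884102} 0.0187
```

View pics/side0.png

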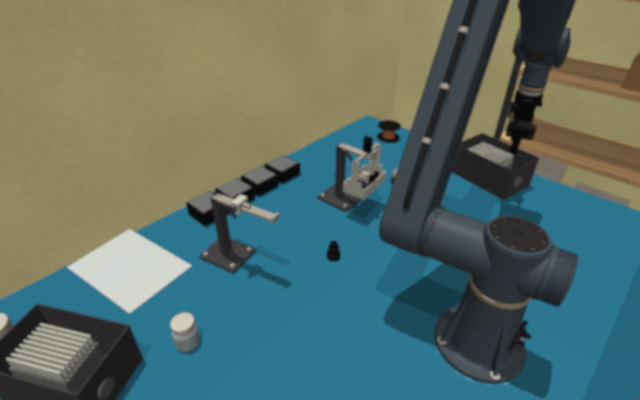

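View pics/top0.png

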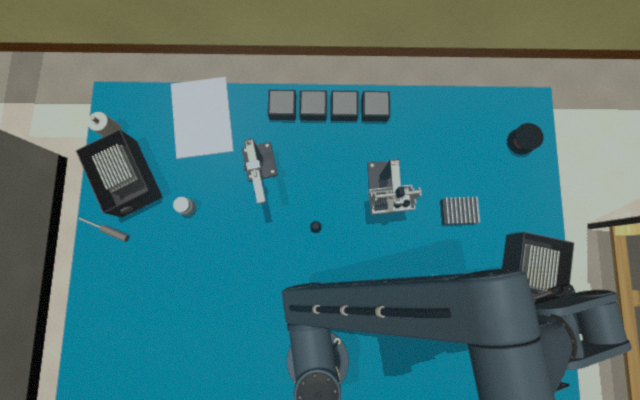

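View pics/wrist0.png

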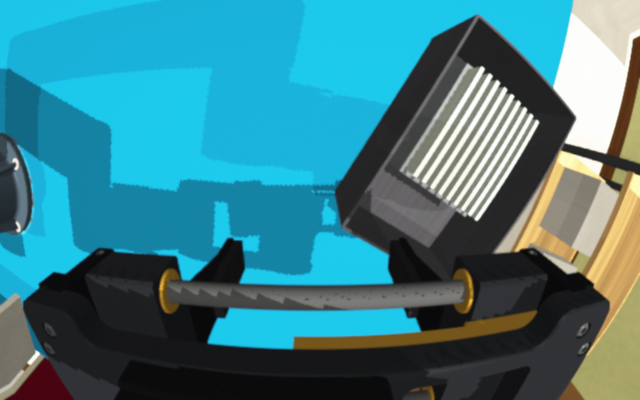

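Station arm near top-view (258,180), store with tote near (395,190), plug (316,227), jar (184,206). I'll enlarge these areas next.

```bash
python3 - <<'E'
import cv2,numpy as np
t=cv2.imread('pics/top0.png');s=cv2.imread('pics/side0.png')
a=cv2.resize(t[150:225,355:435],(800,600)[::1] and (640,600),interpolation=cv2.INTER_CUBIC);cv2.imwrite('pics/a.png',a)
a=cv2.resize(t[130:220,225:295],None,fx=6.5,fy=6.5,interpolation=cv2.INTER_CUBIC);cv2.imwrite('pics/b.png',a)
a=cv2.resize(s[125:215,310:410],None,fx=6.5,fy=6.5,interpolation=cv2.INTER_CUBIC);cv2.imwrite('pics/c.png',a)
a=cv2.resize(s[180:280,190:300],None,fx=6,fy=6,interpolation=cv2.INTER_CUBIC);cv2.imwrite('pics/d.png',a)
E
```

```text
(no output)
```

View pics/a.png

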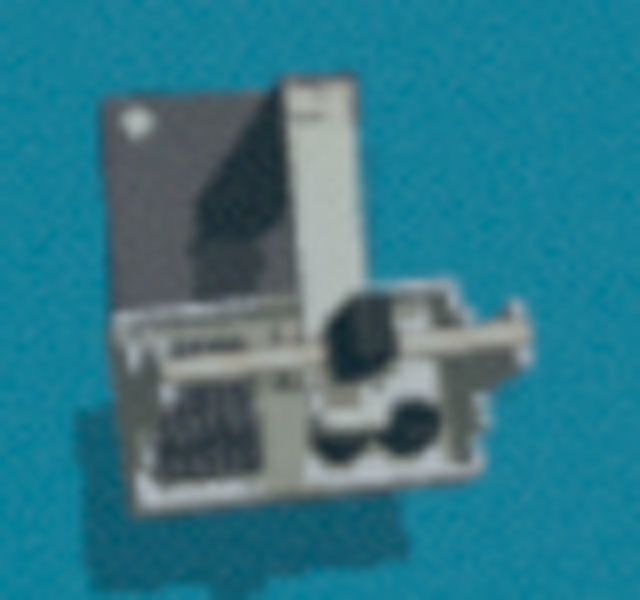

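View pics/b.png

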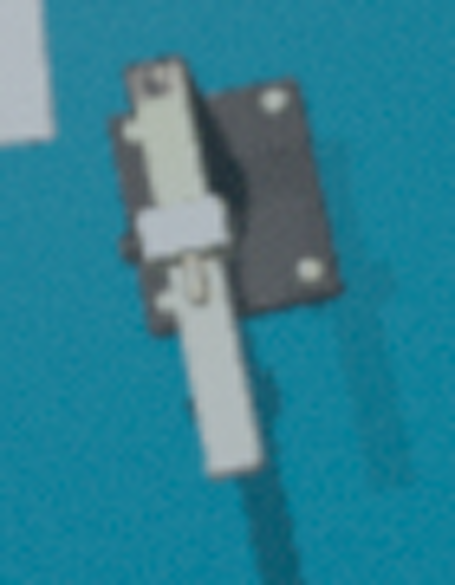

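View pics/c.png

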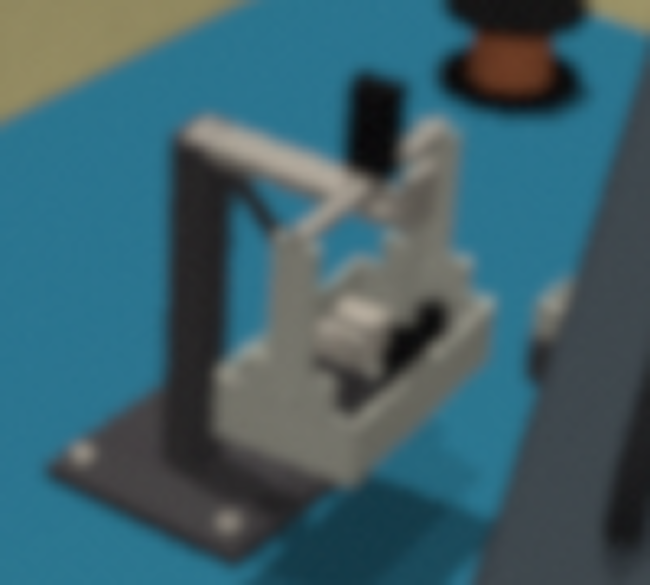

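View pics/d.png

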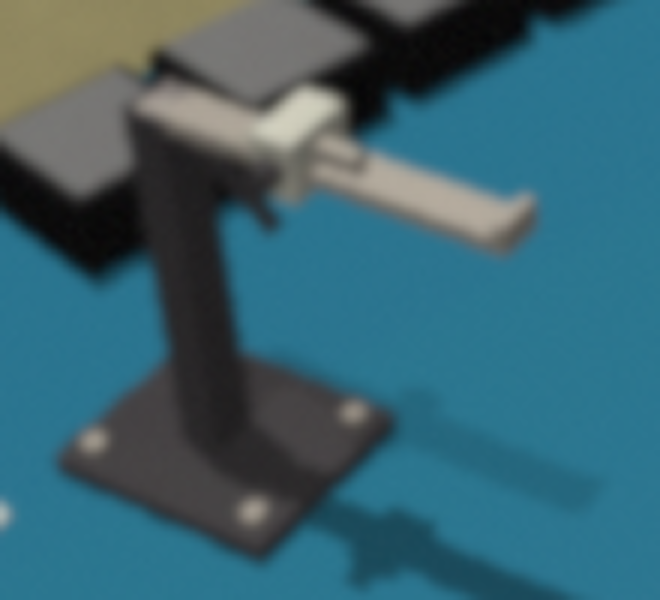

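```bash
cat >> h.py <<'E'
def cr(U,V,s,u0,v0): return (U+.5)/s-.5+u0,(V+.5)/s-.5+v0
def tri(ca,pa,cb,pb):
    o1,d1=ray(ca,*pa);o2,d2=ray(cb,*pb);d1/=np.linalg.norm(d1);d2/=np.linalg.norm(d2)
    s=np.linalg.lstsq(np.c_[d1,-d2],o2-o1,rcond=None)[0]
    a=o1+s[0]*d1;b=o2+s[1]*d2; return (a+b)/2,np.linalg.norm(a-b)
def load(f): return dict(np.load(f'pics/{f}.npz'))
E
python3 - <<'E'
from h import *
np.set_printoptions(precision=4,suppress=True)
T=load('top0');S=load('side0')
def dark(c,u0,v0,u1,v1,th=70):
    g=c['pixels'][v0:v1,u0:u1].astype(int).max(2)<th
    n,l,st,ce=cv2.connectedComponentsWithStats(g.astype(np.uint8))
    for i in range(1,n):
        if st[i,4]>15: print(st[i]+[u0,v0,0,0,0],ce[i]+[u0,v0])
print('top');dark(T,392,184,406,199)
print('side');dark(S,360,133,376,155)
A=lambda U,V:cr(U,V,8,355,150)
B=lambda U,V:cr(U,V,6.5,225,130)
C=lambda U,V:cr(U,V,6.5,310,125)
D=lambda U,V:cr(U,V,6,190,180)
p=onz(T,*A(165,370),.22);q=onz(T,*A(528,332),.22);print('bar',p,q,np.linalg.norm(p-q))
for n,(U,V) in dict(colL=(283,80),colR=(355,77),armL=(300,300),armR=(366,280)).items(): print(n,onz(T,*A(U,V),.215))
for n,(U,V,z) in dict(colL=(130,68,.215),colR=(185,60,.215),tipL=(208,475,.223),tipR=(263,462,.223),aL=(180,330,.215),aR=(230,280,.215),collarL0=(143,256,.233),collarR0=(228,245,.233),pin=(200,302,.226)).items(): print('st',n,onz(T,*B(U,V),z))
for n,(U,V,z) in dict(lipnear=(503,252,.215),pin=(357,165,.221)).items(): print('side',n,onz(S,*D(U,V),z))
print('plug',onz(T,316,227,.03),'jar',onz(T,184,206,.04))
E
```

```text
top
[396 188   8  10  59] [399.4746 192.3898]
side
[363 137   9  16 114] [367.2982 144.1754]
bar [ 0.5272 -0.1695  0.22  ] [ 0.5441 -0.3077  0.22  ] 0.13921371597951165
colL [ 0.6431 -0.2171  0.215 ]
colR [ 0.6447 -0.2451  0.215 ]
armL [ 0.5562 -0.2222  0.215 ]
armR [ 0.5644 -0.2476  0.215 ]
st colL [0.6993 0.2367 0.215 ]
st colR [0.7037 0.2104 0.215 ]
st tipL [0.5002 0.1895 0.223 ]
st tipR [0.5067 0.1641 0.223 ]
st aL [0.5707 0.2069 0.215 ]
st aR [0.5953 0.1843 0.215 ]
st collarL0 [0.6018 0.2226 0.233 ]
st collarR0 [0.6077 0.183  0.233 ]
st pin [0.5818 0.1962 0.226 ]
side lipnear [0.4962 0.1934 0.215 ]
side pin [0.5811 0.2006 0.221 ]
plug [0.4477 0.0097 0.03  ] jar [0.5133 0.4737 0.04  ]
```

```bash
python3 - <<'E'
from h import *
np.set_printoptions(precision=4,suppress=True)
T=load('top0');S=load('side0')
print(tri(T,(399.47,192.39),S,(367.3,144.18)))
print(onz(T,399.47,192.39,.25),onz(S,367.3,144.18,.25))
from scipy.spatial.transform import Rotation as R
M=R.from_quat(get_obs()['tool_rot']).as_matrix();print(M)
E
```

```text
(array([ 0.533 , -0.2371,  0.2501]), np.float64(0.00035427435166028755))
[ 0.5332 -0.237   0.25  ] [ 0.533  -0.2373  0.25  ]
[[-0.9405 -0.0003  0.3399]
 [-0.3399  0.0017 -0.9405]
 [-0.0003 -1.     -0.0017]]
```

Request:
{"name": "arm_command", "arguments": {"plan": [[[0,0,1.5],0],[[0,0,3],0],[[0.5,0.5,4.5],-0.5],[[1.5,1.5,6],-1],[[2.5,2.5,6.4],-1.5]], "fingers": 0.2, "force": 40}}

```text
time: 0.65
position: [0.2756, -0.5267, 0.3869]
tool_rot: [0.074, -0.7, 0.706, -0.076]
ft_force: [-0.7, -0.5, -0.2]
grip_width: 0.0561
```

Request:
{"name": "arm_command", "arguments": {"plan": [[[1.2,1.4,0],-0.3],[[2.4,2.8,0],-0.6],[[3.6,4.2,0],-1.1],[[4.8,5.6,0],-1.1],[[6,7,0],-1.1]]}}

```text
time: 1.15
position: [0.4257, -0.3485, 0.3823]
tool_rot: [-0.042, 0.706, -0.706, 0.042]
ft_force: [1.3, -0.7, 0.3]
grip_width: 0.0519
```

Request:
{"name": "arm_command", "arguments": {"plan": [[[1.2,1.3,0],0],[[2.4,2.6,0],0],[[3.6,3.9,0],0],[[4.3,4.5,0],0],[[4.3,4.5,0],0]]}}

```text
time: 1.65
position: [0.5342, -0.2351, 0.382]
tool_rot: [-0.044, 0.706, -0.705, 0.044]
ft_force: [-0.3, -0.7, -0.5]
grip_width: 0.0524
```

```bash
python3 - <<'E'
from h import *
np.set_printoptions(precision=4,suppress=True)
o=get_obs();print(o['time'],o['position'],o['grip_width'],o['ft_force'])
from scipy.spatial.transform import Rotation as R
M=R.from_quat(o['tool_rot']).as_matrix();z=M[:,2];print(np.degrees(np.arctan2(z[1],z[0])),M[:,1])
c=snap('wrist','w1');snap('top','t1');snap('side','s1')
E
```

```text
1.65 [ 0.5342 -0.2351  0.382 ] 0.052442465322745324 [-0.2993 -0.7201 -0.5415]
-82.85999549461361 [ 0.      0.0012 -1.    ]
```

View pics/w1.png

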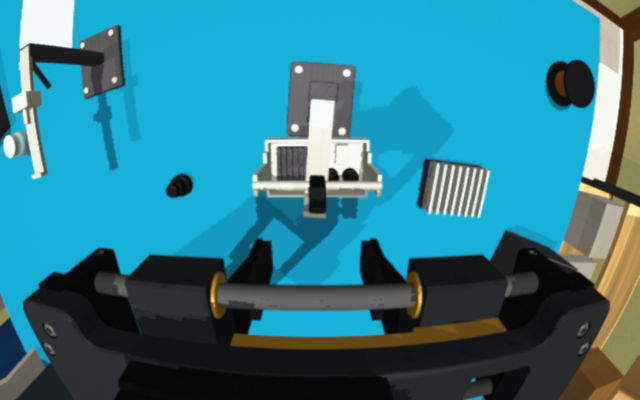

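View pics/s1.png

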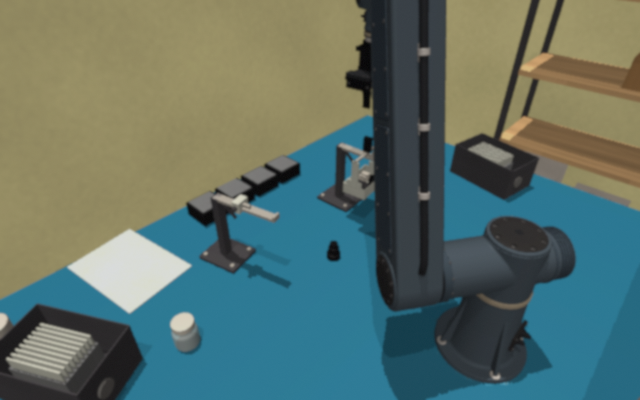

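Wrist view: tab centred at about (317,190) between the fingers (midline ~316), bar level from (255,186) to (382,187); station arm at left, tip (40,176). Cross-checking with fisheye rays.

```bash
cat >> h.py <<'E'
def fonz(c,u,v,z):
    K=c['camera_matrix'];dx,dy=(u-K[0,2])/K[0,0],(v-K[1,2])/K[1,1];r=np.hypot(dx,dy)+1e-12
    d=c['R'].T@np.array([np.sin(r)*dx/r,np.sin(r)*dy/r,np.cos(r)]);o=-c['R'].T@c['t'];return o+d*(z-o[2])/d[2]
E
python3 - <<'E'
from h import *
np.set_printoptions(precision=4,suppress=True)
c=load('w1');p=c['pixels']
g=(p[172:216,305:332].astype(int).max(2)<75).astype(np.uint8)
n,l,st,ce=cv2.connectedComponentsWithStats(g);print([(s+[305,172,0,0,0],x+[305,172]) for s,x in zip(st[1:],ce[1:]) if s[4]>30])
img=p[:,:,::-1]
cv2.imwrite('pics/w1a.png',cv2.resize(img[130:230,240:395],None,fx=5,fy=5,interpolation=cv2.INTER_CUBIC))
cv2.imwrite('pics/w1b.png',cv2.resize(img[20:190,0:130],None,fx=3.5,fy=3.5,interpolation=cv2.INTER_CUBIC))
E
```

```text
[(array([308, 176,  18,  37, 600]), array([316.855, 194.76 ]))]
```

View pics/w1a.png

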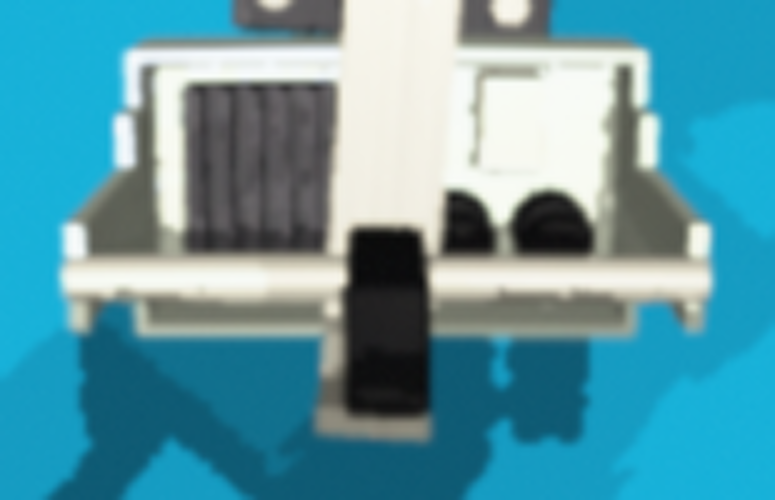

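View pics/w1b.png

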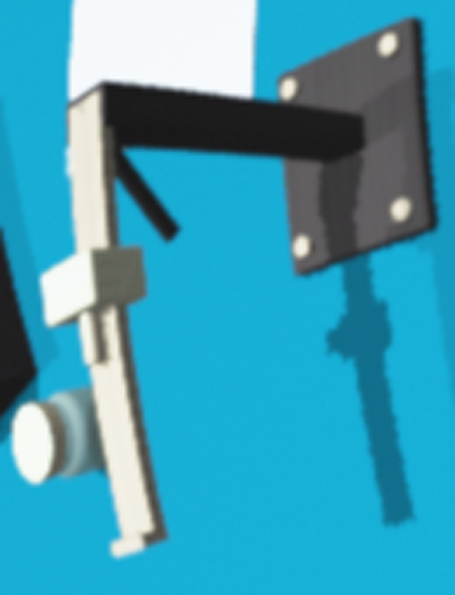

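```bash
python3 - <<'E'
from h import *
np.set_printoptions(precision=4,suppress=True)
c=load('w1')
A=lambda U,V:cr(U,V,5,240,130)
B=lambda U,V:cr(U,V,3.5,0,20)
p=fonz(c,*A(68,278),.22);q=fonz(c,*A(708,280),.22);print(p,q,(p+q)/2,np.linalg.norm(p-q),np.degrees(np.arctan2(-(q-p)[0]*-1,-(q-p)[1])))
for U,V in((348,287),(432,287),(428,228),(350,228)):print('tabtopbase',fonz(c,*A(U,V),.275))
for U,V in((348,412),(428,412)):print('?',fonz(c,*A(U,V),.275),fonz(c,*A(U,V),.225))
for n,(U,V,z) in dict(pinend=(95,362,.221),tipL=(112,552,.223),tipR=(165,540,.207),armR=(125,345,.215)).items():print(n,fonz(c,*B(U,V),z))
E
```

```text
[ 0.5265 -0.1653  0.22  ] [ 0.5436 -0.305   0.22  ] [ 0.535  -0.2352  0.22  ] 0.14069195351390754 6.998156936525996
tabtopbase [ 0.5466 -0.2263  0.275 ]
tabtopbase [ 0.5485 -0.2413  0.275 ]
tabtopbase [ 0.5592 -0.2391  0.275 ]
tabtopbase [ 0.5575 -0.2253  0.275 ]
? [ 0.5228 -0.2291  0.275 ] [ 0.5051 -0.2301  0.225 ]
? [ 0.5247 -0.2438  0.275 ] [ 0.5073 -0.2475  0.225 ]
pinend [0.5841 0.2012 0.221 ]
tipL [0.5021 0.1943 0.223 ]
tipR [0.5052 0.1719 0.207 ]
armR [0.5905 0.1853 0.215 ]
```

Request:
{"name": "arm_command", "arguments": {"plan": [[[0,0,-1.2],0],[[0,0,-2.4],0],[[0,0,-3.6],0],[[0,0,-4.6],0],[[0,0,-5.2],0]]}}

```text
time: 2.3
position: [0.5302, -0.2386, 0.2503]
tool_rot: [-0.043, 0.707, -0.705, 0.04]
ft_force: [-0.0, 0.1, -0.5]
grip_width: 0.0524
```

Request:
{"name": "arm_command", "arguments": {"plan": [[[0,0,-0.3],0],[[0,0,-0.5],0],[[0,0,-0.5],0]]}}

```text
time: 2.6
position: [0.5321, -0.2384, 0.2401]
tool_rot: [0.042, -0.706, 0.706, -0.042]
ft_force: [0.1, 0.5, -0.4]
grip_width: 0.0523
```

```bash
python3 - <<'E'
from h import *
c=snap('wrist','w2');print(get_obs()['position'],get_obs()['ft_force'])
cv2.imwrite('pics/w2.png',cv2.resize(c['pixels'][100:340,160:480,::-1],None,fx=2,fy=2))
E
```

```text
[ 0.53254221 -0.23845837  0.24064687] [ 0.3492215  -0.06173475  0.22775919]
```

View pics/w2.png

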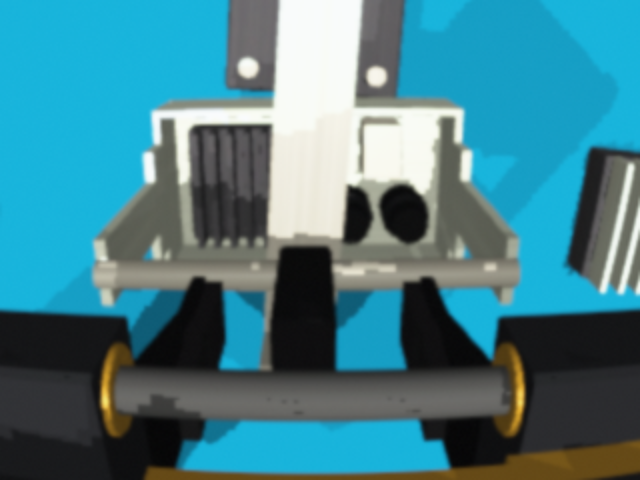

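Tab (at ~305) sits about 2 mm left of the finger midline (312): shift +y 2 mm, then close.

Request:
{"name": "arm_command", "arguments": {"plan": [[[0.08,0.08,0],0],[[0.08,0.08,0],0]]}}

```text
time: 2.85
position: [0.5351, -0.2358, 0.241]
tool_rot: [0.042, -0.705, 0.706, -0.043]
ft_force: [0.0, 0.5, 0.4]
grip_width: 0.0521
```

Request:
{"name": "arm_command", "arguments": {"plan": [[[0,0,0],0],[[0,0,0],0],[[0,0,0],0],[[0,0,0],0],[[0,0,0],0]], "fingers": -1, "force": 40}}

```text
time: 3.35
position: [0.5344, -0.2358, 0.24]
tool_rot: [-0.042, 0.706, -0.706, 0.042]
ft_force: [-0.1, -0.5, -0.7]
grip_width: 0.0202
```

```bash
python3 - <<'E'
from h import *
c=snap('wrist','w3');o=get_obs();print(o['position'],o['ft_force'],o['moment'],o['grip_width'])
cv2.imwrite('pics/w3.png',cv2.resize(c['pixels'][100:340,160:480,::-1],None,fx=2,fy=2))
E
```

```text
[ 0.53440939 -0.23576768  0.23999561] [-0.30178285 -0.17127793 -0.59948864] [-0.16270997  0.02308934  0.02645473] 0.015636949728766697
```

View pics/w3.png

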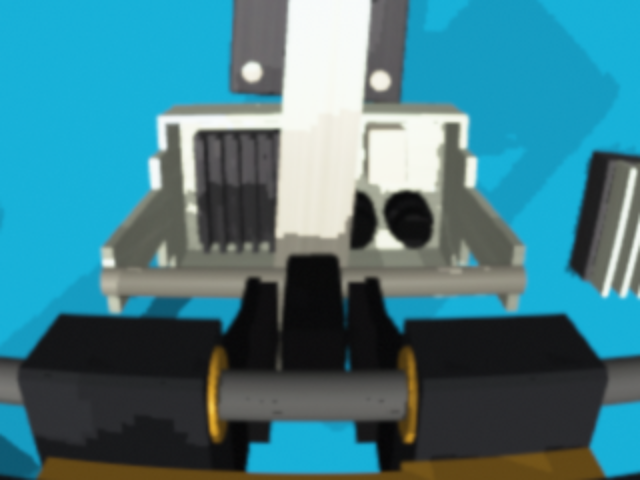

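Request:
{"name": "arm_command", "arguments": {"plan": [[[0,0,0],0],[[0,0,0],0],[[0,0,0.1],0],[[0,0,0.2],0],[[0,0,0.3],0]]}}

```text
time: 3.9
position: [0.5342, -0.2355, 0.2473]
tool_rot: [-0.043, 0.706, -0.706, 0.042]
ft_force: [0.2, 0.2, -1.8]
grip_width: 0.0157
```

Request:
{"name": "arm_command", "arguments": {"plan": [[[0,0,0.2],0],[[0,0,0.5],0],[[0,0,0.8],0],[[0,0,1.1],0],[[0,0,1.3],0]]}}

```text
time: 4.4
position: [0.5348, -0.236, 0.2813]
tool_rot: [0.042, -0.705, 0.706, -0.043]
ft_force: [0.5, 0.5, -2.5]
grip_width: 0.0157
```

```bash
python3 - <<'E'
from h import *
c=snap('wrist','w4');s=snap('side','s4');o=get_obs();print(o['position'],o['ft_force'],o['moment'],o['grip_width'])
a=cv2.resize(c['pixels'][100:340,160:480,::-1],(400,300));b=cv2.resize(s['pixels'][100:230,300:400,::-1],(400,520))
cv2.imwrite('pics/w4.png',np.hstack([np.vstack([a,np.zeros((220,400,3),np.uint8)]),b]))
E
```

```text
[ 0.53500353 -0.23608869  0.28131058] [ 0.28786757  0.74890025 -3.70946165] [-0.04555371  0.03564897 -0.01282921] 0.015515796911108154
```

View pics/w4.png

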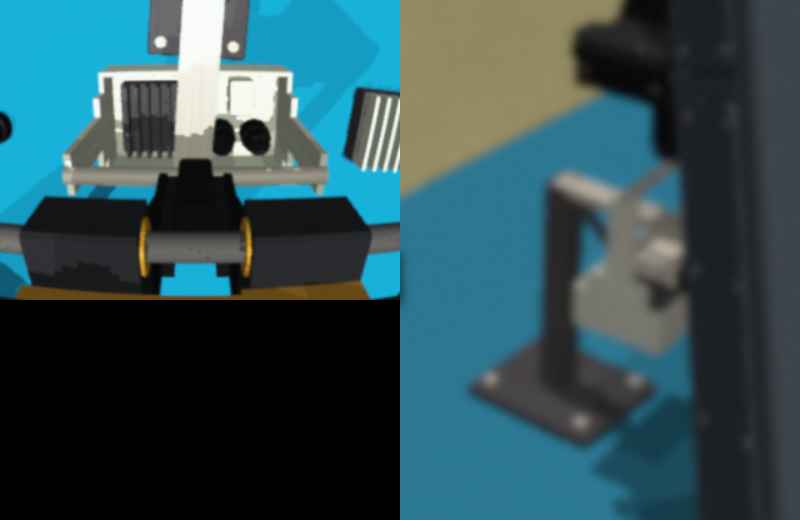

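Request:
{"name": "arm_command", "arguments": {"plan": [[[-0.2,0,0],0],[[-0.6,0,0],0],[[-1.1,-0.1,0],0],[[-1.6,-0.1,0],0],[[-2.1,-0.1,0],0]]}}

```text
time: 5.0
position: [0.4803, -0.2382, 0.2799]
tool_rot: [-0.042, 0.706, -0.706, 0.042]
ft_force: [-0.2, 0.0, -2.8]
grip_width: 0.0155
```

Request:
{"name": "arm_command", "arguments": {"plan": [[[-0.6,0,0],0],[[-1.2,0,0],0],[[-1.8,0,0],0],[[-2.3,0,0],0],[[-2.5,0,0],0]]}}

```text
time: 5.5
position: [0.4178, -0.238, 0.2801]
tool_rot: [-0.042, 0.706, -0.706, 0.042]
ft_force: [0.5, 0.1, -3.0]
grip_width: 0.0154
```

```bash
python3 - <<'E'
from h import *
c=snap('wrist','w5');o=get_obs();print(o['time'],o['position'],o['ft_force'],o['moment'],o['grip_width'])
E
```

```text
5.55 [ 0.4177784  -0.23807028  0.28015579] [-0.28567895 -0.28801861 -3.41193049] [0.01152493 0.1337116  0.03574495] 0.015696435431289475
```

View pics/w5.png

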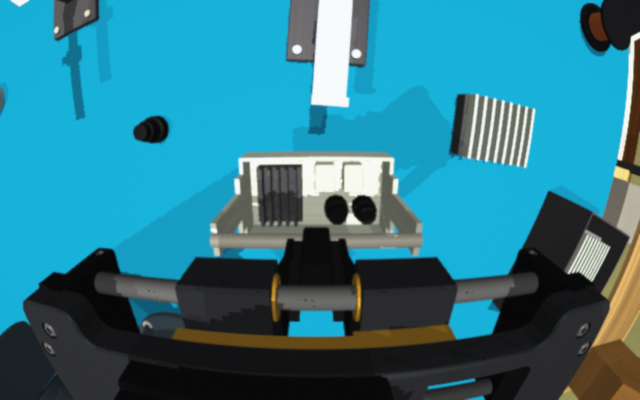

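Tote clear of the hook (hook tip at (330,105), tray top edge at row 155) and level. Carrying across.

Request:
{"name": "arm_command", "arguments": {"plan": [[[0,0.2,0],0],[[0,0.7,0],0],[[0,1.4,0],0],[[0,2.2,0],0],[[0,3,0],0]]}}

```text
time: 6.05
position: [0.4194, -0.1609, 0.2799]
tool_rot: [-0.043, 0.706, -0.705, 0.043]
ft_force: [0.1, -0.7, -2.7]
grip_width: 0.0156
```

Request:
{"name": "arm_command", "arguments": {"plan": [[[0,0.8,0],0],[[0,1.6,0],0],[[0,2.4,0],0.1],[[0,3.2,0],0.2],[[0,4,0],0.3]]}}

```text
time: 6.55
position: [0.419, -0.0607, 0.28]
tool_rot: [-0.052, 0.705, -0.705, 0.052]
ft_force: [-0.0, -0.0, -3.1]
grip_width: 0.0156
```

Request:
{"name": "arm_command", "arguments": {"plan": [[[0,0.8,0],0.1],[[0,1.6,0],0.2],[[0,2.4,0],0.3],[[0,3.2,0],0.4],[[0,4,0],0.5]]}}

```text
time: 7.05
position: [0.4186, 0.0392, 0.28]
tool_rot: [-0.068, 0.704, -0.704, 0.068]
ft_force: [0.1, -0.4, -2.9]
grip_width: 0.0153
```

Request:
{"name": "arm_command", "arguments": {"plan": [[[0.1,0.8,0],0.1],[[0.2,1.6,0],0.2],[[0.3,2.4,0],0.3],[[0.4,3.2,0],0.4],[[0.5,4,0],0.5]]}}

```text
time: 7.55
position: [0.4308, 0.1391, 0.28]
tool_rot: [-0.083, 0.702, -0.702, 0.083]
ft_force: [0.2, 0.5, -2.4]
grip_width: 0.0157
```

Request:
{"name": "arm_command", "arguments": {"plan": [[[0,0.5,0],0],[[0,0.8,0],0],[[0,0.9,0],0],[[0,0.9,0],0]]}}

```text
time: 7.95
position: [0.4316, 0.1593, 0.28]
tool_rot: [0.083, -0.702, 0.702, -0.082]
ft_force: [-1.0, -0.3, -2.5]
grip_width: 0.0159
```

```bash
python3 - <<'E'
from h import *
np.set_printoptions(precision=4,suppress=True)
from scipy.spatial.transform import Rotation as R
o=get_obs();M=R.from_quat(o['tool_rot']).as_matrix();z=M[:,2]
print(o['time'],o['position'],o['ft_force'],o['moment'],o['grip_width'],np.degrees(np.arctan2(z[1],z[0])))
c=snap('wrist','w6');s=snap('side','s6');t=snap('top','t6')
a=cv2.resize(s['pixels'][150:290,180:350,::-1],None,fx=4,fy=4,interpolation=cv2.INTER_CUBIC);cv2.imwrite('pics/s6a.png',a)
E
```

```text
7.95 [0.4316 0.1593 0.28  ] [-1.0377 -0.2954 -2.4774] [ 0.0516 -0.0265  0.0139] 0.015929798282109005 -76.59648949886004
```

View pics/w6.png

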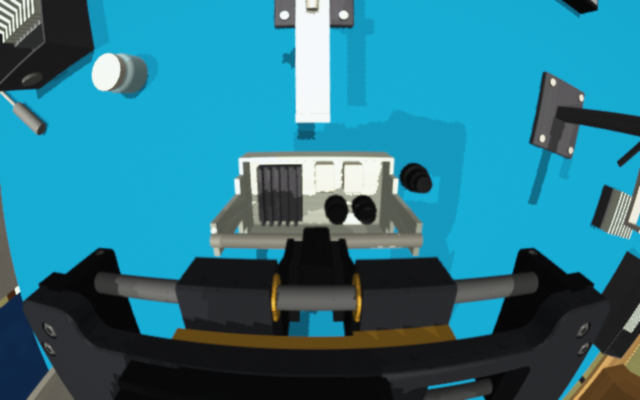

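View pics/s6a.png

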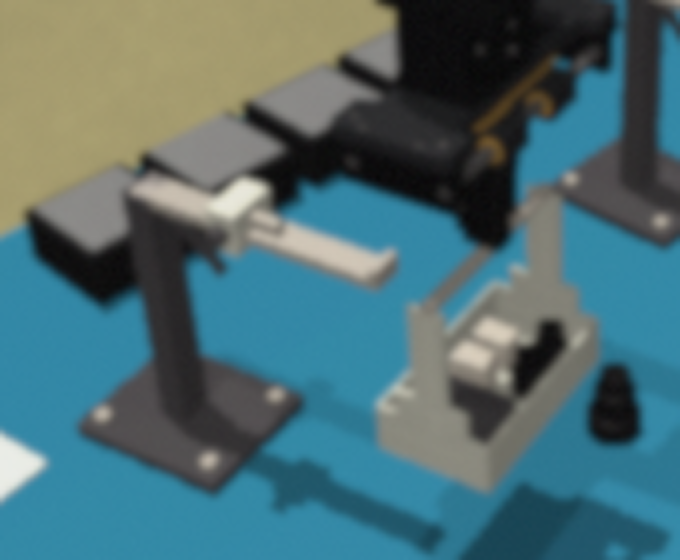

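View pics/t6.png

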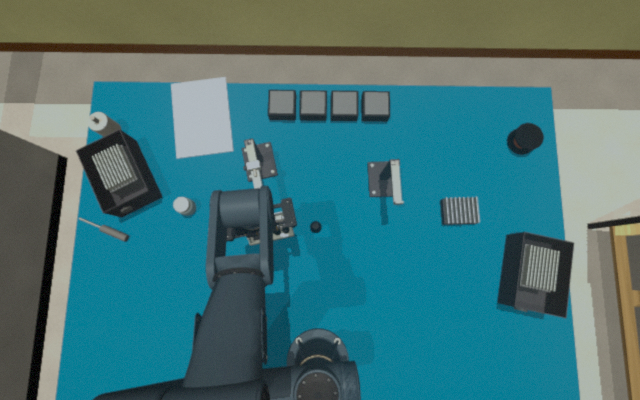

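Wrist: station arm straight ahead, lip end at row ~122, columns 296–330; pin visible at (312,5). Tote level.

```bash
python3 - <<'E'
from h import *
np.set_printoptions(precision=4,suppress=True)
c=load('w6');p=c['pixels'].astype(int)
for v in (25,60,90,105,115):
    m=np.where(p[v,285:345,0]>150)[0]+285; 
    a=fonz(c,m[0]-.5,v,.215);b=fonz(c,m[-1]+.5,v,.215);print(v,m[0],m[-1],a,b,(a+b)/2,np.linalg.norm(a-b))
m=np.where(p[100:140,313,0]>150)[0]+100;print(m[0],m[-1]); print(p[112:126,313].tolist())
for z in (.207,.215,.223):print(fonz(c,313,m[-1]+.5,z))
cv2.imwrite('pics/w6a.png',cv2.resize(c['pixels'][0:140,260:370,::-1],None,fx=4,fy=4,interpolation=cv2.INTER_CUBIC))
E
```

```text
25 295 329 [0.5707 0.2092 0.215 ] [0.5764 0.1846 0.215 ] [0.5736 0.1969 0.215 ] 0.02525884345656554
60 295 329 [0.5445 0.2029 0.215 ] [0.5502 0.1784 0.215 ] [0.5474 0.1907 0.215 ] 0.025161962886189455
90 296 329 [0.5229 0.1971 0.215 ] [0.5285 0.1732 0.215 ] [0.5257 0.1852 0.215 ] 0.02452911848319086
105 296 329 [0.5121 0.1946 0.215 ] [0.5178 0.1706 0.215 ] [0.5149 0.1826 0.215 ] 0.02463089321478021
115 295 329 [0.5048 0.1937 0.215 ] [0.5106 0.1689 0.215 ] [0.5077 0.1813 0.215 ] 0.025449747630996538
100 122
[[245, 246, 241], [240, 242, 238], [241, 245, 244], [245, 249, 248], [246, 249, 249], [246, 250, 249], [246, 250, 249], [246, 250, 249], [243, 248, 247], [225, 237, 238], [154, 194, 203], [64, 138, 163], [20, 120, 150], [16, 113, 143]]
[0.502  0.1792 0.207 ]
[0.5024 0.1793 0.215 ]
[0.5028 0.1793 0.223 ]
```

View pics/w6a.png

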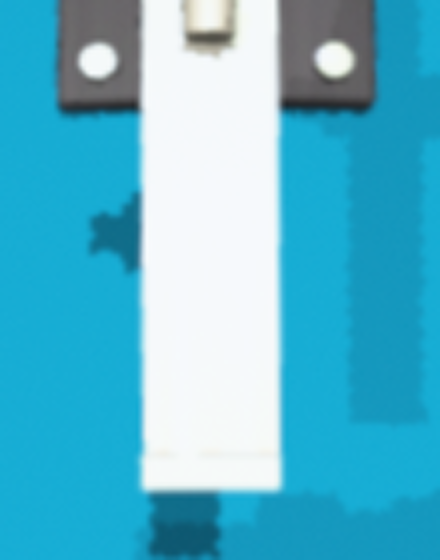

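Request:
{"name": "arm_command", "arguments": {"plan": [[[0.3,0.1,0],0],[[0.8,0.2,0],0],[[1.4,0.4,0],0],[[2,0.5,0],0],[[2.6,0.7,0],0]]}}

```text
time: 8.6
position: [0.4991, 0.1766, 0.28]
tool_rot: [0.082, -0.702, 0.702, -0.082]
ft_force: [0.0, -0.3, -2.6]
grip_width: 0.0159
```

Request:
{"name": "arm_command", "arguments": {"plan": [[[0.5,0.1,0],0],[[1,0.2,0],0],[[1.4,0.4,0],0],[[1.55,0.4,0],0],[[1.55,0.4,0],0]]}}

```text
time: 9.1
position: [0.5361, 0.1867, 0.2798]
tool_rot: [0.082, -0.702, 0.702, -0.082]
ft_force: [-0.1, 0.1, -3.8]
grip_width: 0.0155
```

```bash
python3 - <<'E'
from h import *
np.set_printoptions(precision=4,suppress=True)
o=get_obs()
print(o['time'],o['position'],o['ft_force'],o['moment'],o['grip_width'])
c=snap('wrist','w7');s=snap('side','s7')
a=cv2.resize(s['pixels'][150:290,180:350,::-1],None,fx=4,fy=4,interpolation=cv2.INTER_CUBIC);cv2.imwrite('pics/s7a.png',a)
E
```

```text
9.1 [0.5361 0.1867 0.2798] [-0.1372  0.1291 -3.7695] [ 0.0081 -0.0062 -0.0519] 0.01548980435974989
```

View pics/w7.png

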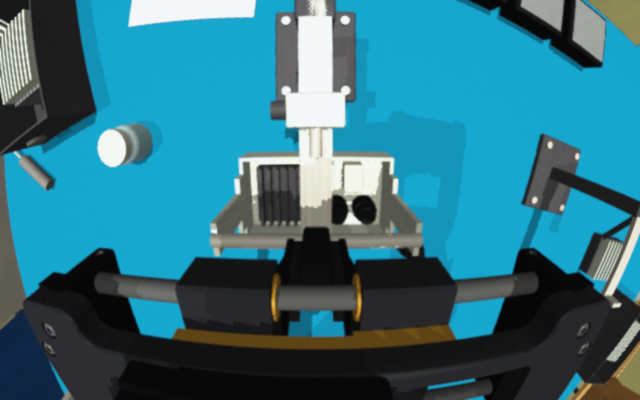

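View pics/s7a.png

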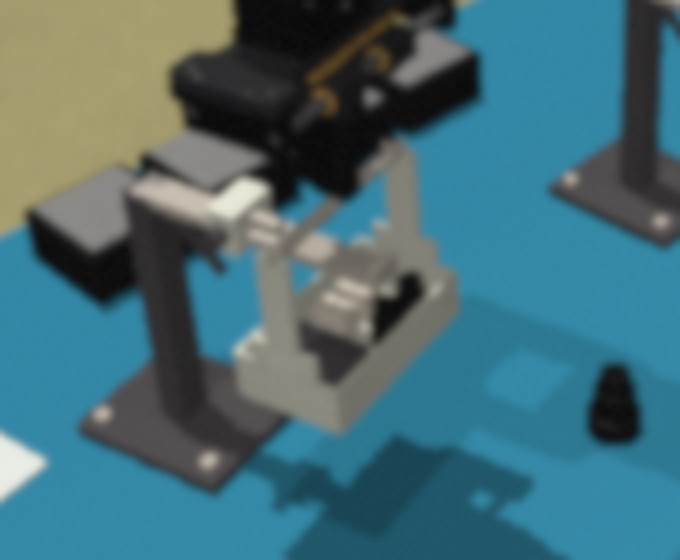

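Pin end at wrist ~(317,157), collar (288–345, 95–127), arm centred under the tab. Start lowering.

```bash
python3 - <<'E'
from h import *
np.set_printoptions(precision=4,suppress=True)
c=load('w7')
for v,z in((157,.221),(157,.226),(127,.233)):print(fonz(c,317,v,z))
p=fonz(c,211,241,.26);q=fonz(c,421,241,.26);print(p,q,(p+q)/2)
E
```

```text
[0.5835 0.1981 0.221 ]
[0.5843 0.1983 0.226 ]
[0.6055 0.2034 0.233 ]
[0.5189 0.2565 0.26  ] [0.5518 0.1183 0.26  ] [0.5353 0.1874 0.26  ]
```

Request:
{"name": "arm_command", "arguments": {"plan": [[[0,0,-0.3],0],[[0,0,-0.6],0],[[0,0,-0.9],0],[[0,0,-1.1],0],[[0,0,-1.2],0]]}}

```text
time: 9.7
position: [0.5351, 0.1866, 0.249]
tool_rot: [0.083, -0.702, 0.702, -0.082]
ft_force: [-0.3, 0.8, -2.8]
grip_width: 0.0156
```

Request:
{"name": "arm_command", "arguments": {"plan": [[[0,0,-0.05],0],[[0,0,-0.1],0],[[0,0,-0.15],0],[[0,0,-0.2],0],[[0,0,-0.2],0]]}}

```text
time: 10.2
position: [0.5357, 0.1867, 0.245]
tool_rot: [-0.082, 0.702, -0.702, 0.082]
ft_force: [-1.7, -0.4, -3.3]
grip_width: 0.016
```

Request:
{"name": "arm_command", "arguments": {"plan": [[[0,0,-0.04],0],[[0,0,-0.08],0],[[0,0,-0.12],0],[[0,0,-0.12],0]]}}

```text
time: 10.6
position: [0.5356, 0.1867, 0.2418]
tool_rot: [-0.082, 0.702, -0.702, 0.082]
ft_force: [-1.3, 0.2, -3.1]
grip_width: 0.0157
```

Request:
{"name": "arm_command", "arguments": {"plan": [[[0,0,-0.04],0],[[0,0,-0.04],0],[[0,0,-0.04],0]]}}

```text
time: 10.9
position: [0.5357, 0.1867, 0.241]
tool_rot: [-0.082, 0.702, -0.702, 0.082]
ft_force: [0.2, -0.3, -3.6]
grip_width: 0.0156
```

Request:
{"name": "arm_command", "arguments": {"plan": [[[0,0,-0.04],0],[[0,0,-0.04],0],[[0,0,-0.04],0]]}}

```text
time: 11.2
position: [0.5358, 0.1867, 0.2401]
tool_rot: [0.082, -0.702, 0.702, -0.082]
ft_force: [-0.2, -0.0, -3.4]
grip_width: 0.0156
```

Request:
{"name": "arm_command", "arguments": {"plan": [[[0,0,-0.04],0],[[0,0,-0.04],0],[[0,0,-0.04],0]]}}

```text
time: 11.5
position: [0.5359, 0.1868, 0.2399]
tool_rot: [-0.082, 0.702, -0.702, 0.083]
ft_force: [-3.0, -1.2, 4.8]
grip_width: 0.016
```

Request:
{"name": "arm_command", "arguments": {"plan": [[[0,0,-0.02],0],[[0,0,-0.02],0],[[0,0,-0.02],0]]}}

```text
time: 11.8
position: [0.5359, 0.1868, 0.2399]
tool_rot: [0.082, -0.702, 0.702, -0.083]
ft_force: [-2.5, -0.0, 7.0]
grip_width: 0.0152
```

```bash
python3 - <<'E'
from h import *
np.set_printoptions(precision=4,suppress=True)
o=get_obs()
print(o['time'],o['position'],o['ft_force'],o['moment'],o['grip_width'])
E
```

```text
11.8 [0.5359 0.1868 0.2399] [-2.4521 -0.0455  6.967 ] [-0.1394  0.5355 -0.0359] 0.015227314190905322
```

Contact at about TCP z 0.240 (as at the hook). Relieve slightly and slide along the arm.

Request:
{"name": "arm_command", "arguments": {"plan": [[[0,0,0.02],0],[[0,0,0.02],0],[[0,0,0.02],0]]}}

```text
time: 12.1
position: [0.5359, 0.1868, 0.2399]
tool_rot: [0.082, -0.702, 0.702, -0.083]
ft_force: [-2.7, 0.0, 6.3]
grip_width: 0.0157
```

Request:
{"name": "arm_command", "arguments": {"plan": [[[0.08,0.02,0],0],[[0.17,0.04,0],0],[[0.25,0.06,0],0],[[0.33,0.08,0],0],[[0.42,0.1,0],0]]}}

```text
time: 12.6
position: [0.54, 0.1879, 0.2395]
tool_rot: [0.088, -0.701, 0.703, -0.078]
ft_force: [-12.1, -3.3, 14.1]
grip_width: 0.0158
```

Request:
{"name": "arm_command", "arguments": {"plan": [[[-0.15,-0.04,0.03],0],[[-0.2,-0.05,0.05],0]]}}

```text
time: 12.8
position: [0.5404, 0.1879, 0.2398]
tool_rot: [-0.083, 0.702, -0.702, 0.082]
ft_force: [0.2, 0.4, -2.5]
grip_width: 0.0155
```

```bash
python3 - <<'E'
from h import *
np.set_printoptions(precision=4,suppress=True)
o=get_obs()
print(o['time'],o['position'],o['ft_force'],o['moment'],o['grip_width'])
from scipy.spatial.transform import Rotation as R
M=R.from_quat(o['tool_rot']).as_matrix();print(M)
c=snap('wrist','w8');s=snap('side','s8')
a=cv2.resize(s['pixels'][150:290,180:350,::-1],None,fx=4,fy=4,interpolation=cv2.INTER_CUBIC);cv2.imwrite('pics/s8a.png',a)
E
```

```text
12.8 [0.5404 0.1879 0.2398] [ 0.2     0.4109 -2.5365] [-0.0067  0.0802  0.0081] 0.015458770811967032
[[-0.9729 -0.0011  0.2313]
 [-0.2313 -0.0001 -0.9729]
 [ 0.0011 -1.     -0.0002]]
```

View pics/w8.png

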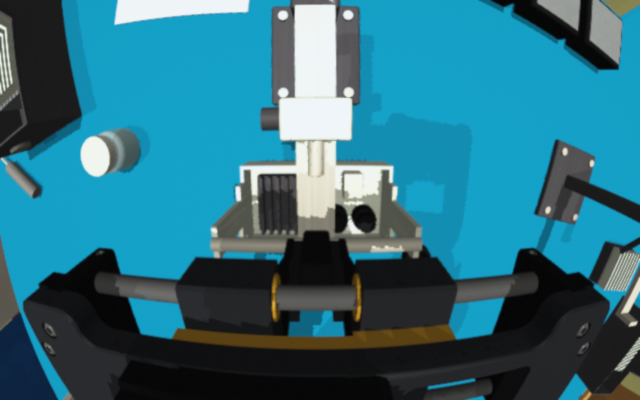

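View pics/s8a.png

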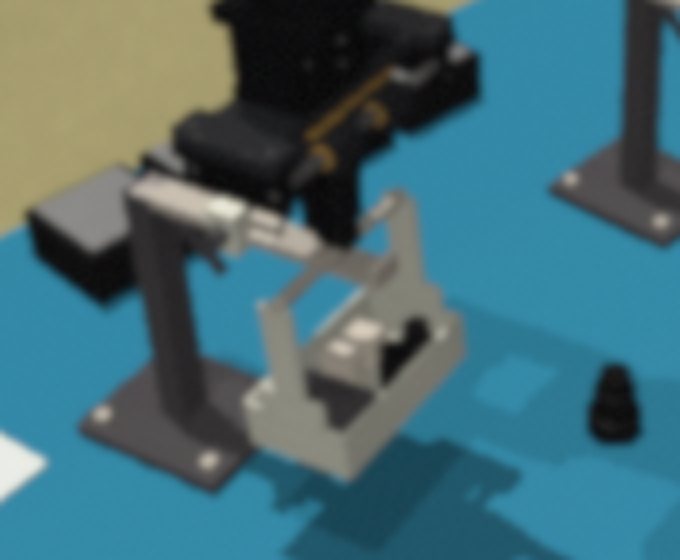

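Level and almost unloaded now (contact stuck-slipped because the vertical load was too high). I'll set a light load and slide in small steps, checking each.

Request:
{"name": "arm_command", "arguments": {"plan": [[[0,0,-0.01],0],[[0,0,-0.01],0]]}}

```text
time: 13.1
position: [0.541, 0.188, 0.2397]
tool_rot: [-0.083, 0.702, -0.702, 0.082]
ft_force: [-1.6, 0.5, -0.2]
grip_width: 0.0157
```

Request:
{"name": "arm_command", "arguments": {"plan": [[[0.04,0.01,0],0],[[0.08,0.02,0],0],[[0.08,0.02,0],0]]}}

```text
time: 13.4
position: [0.5441, 0.1886, 0.2398]
tool_rot: [-0.082, 0.702, -0.702, 0.083]
ft_force: [0.2, 0.6, -2.5]
grip_width: 0.0158
```

Request:
{"name": "arm_command", "arguments": {"plan": [[[0.08,0.02,-0.005],0],[[0.16,0.04,-0.005],0],[[0.24,0.06,-0.005],0],[[0.32,0.08,-0.005],0],[[0.32,0.08,-0.005],0]]}}

```text
time: 13.9
position: [0.5518, 0.1906, 0.2399]
tool_rot: [-0.082, 0.702, -0.702, 0.083]
ft_force: [0.1, 0.6, -3.5]
grip_width: 0.0156
```

Request:
{"name": "arm_command", "arguments": {"plan": [[[0.08,0.02,-0.005],0],[[0.16,0.04,-0.005],0],[[0.24,0.06,-0.005],0],[[0.32,0.08,-0.005],0],[[0.32,0.08,-0.005],0]]}}

```text
time: 14.4
position: [0.5597, 0.1926, 0.2398]
tool_rot: [-0.082, 0.702, -0.702, 0.083]
ft_force: [0.2, -0.5, -2.3]
grip_width: 0.0159
```

Request:
{"name": "arm_command", "arguments": {"plan": [[[0,0,-0.01],0],[[0.08,0.02,-0.01],0],[[0.16,0.04,-0.01],0],[[0.24,0.06,-0.01],0],[[0.24,0.06,-0.01],0]]}}

```text
time: 14.9
position: [0.5654, 0.1941, 0.2397]
tool_rot: [-0.082, 0.702, -0.702, 0.082]
ft_force: [-1.7, -0.5, -0.7]
grip_width: 0.0155
```

Request:
{"name": "arm_command", "arguments": {"plan": [[[0.08,0.02,0],0],[[0.16,0.04,0],0],[[0.24,0.06,0],0],[[0.24,0.06,0],0]]}}

```text
time: 15.3
position: [0.5716, 0.1956, 0.2397]
tool_rot: [-0.082, 0.702, -0.702, 0.082]
ft_force: [-2.4, -0.1, 1.2]
grip_width: 0.0156
```

```bash
python3 - <<'E'
from h import *
np.set_printoptions(precision=4,suppress=True)
o=get_obs()
print(o['time'],o['position'],o['ft_force'],o['moment'],o['grip_width'])
c=snap('wrist','w9');s=snap('side','s9')
a=cv2.resize(s['pixels'][160:260,200:310,::-1],None,fx=3.5,fy=3.5,interpolation=cv2.INTER_CUBIC)
b=cv2.resize(c['pixels'][90:290,240:400,::-1],None,fx=2.3,fy=2.3,interpolation=cv2.INTER_CUBIC)
h=max(a.shape[0],b.shape[0]);f=lambda i:np.vstack([i,np.zeros((h-i.shape[0],i.shape[1],3),np.uint8)])
cv2.imwrite('pics/w9a.png',np.hstack([f(a),f(b)]))
E
```

```text
15.3 [0.5716 0.1956 0.2397] [-2.3571 -0.1312  1.1598] [-0.0841  0.5302  0.0285] 0.01557940686646224
```

View pics/w9a.png

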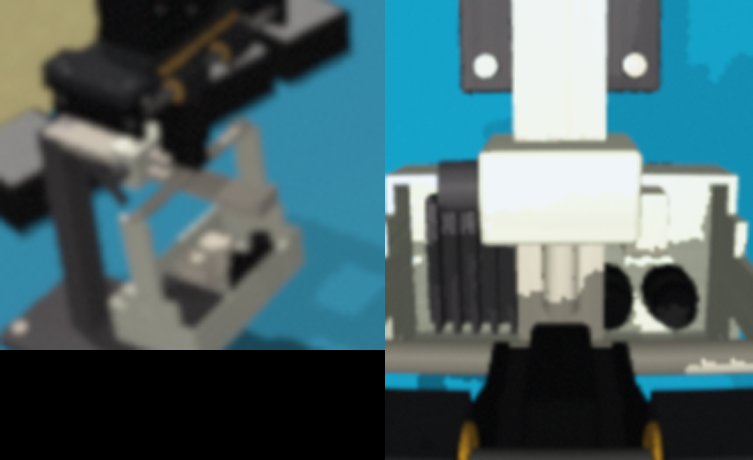

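Request:
{"name": "arm_command", "arguments": {"plan": [[[0.04,0.01,0],0],[[0.08,0.02,0],0],[[0.12,0.03,0],0],[[0.16,0.04,0],0]]}}

```text
time: 15.8
position: [0.5733, 0.1961, 0.2396]
tool_rot: [0.084, -0.702, 0.703, -0.081]
ft_force: [-8.2, -2.5, 6.9]
grip_width: 0.0155
```

Request:
{"name": "arm_command", "arguments": {"plan": [[[0.04,0.01,0],0],[[0.08,0.02,0],0],[[0.12,0.03,0],0]]}}

```text
time: 16.1
position: [0.5737, 0.1962, 0.2395]
tool_rot: [0.086, -0.702, 0.703, -0.079]
ft_force: [-12.0, -3.7, 10.2]
grip_width: 0.0156
```

Request:
{"name": "arm_command", "arguments": {"plan": [[[-0.1,-0.03,0],0],[[-0.1,-0.03,0.02],0],[[-0.1,-0.03,0.03],0]]}}

```text
time: 16.4
position: [0.5734, 0.1961, 0.2396]
tool_rot: [0.084, -0.702, 0.702, -0.08]
ft_force: [-6.0, -1.9, 2.1]
grip_width: 0.0158
```

Request:
{"name": "arm_command", "arguments": {"plan": [[[0,0,0.01],0],[[0,0,0.01],0]]}}

```text
time: 16.6
position: [0.5735, 0.1961, 0.2397]
tool_rot: [0.084, -0.702, 0.702, -0.08]
ft_force: [-5.2, -0.6, 0.7]
grip_width: 0.0156
```

```bash
python3 - <<'E'
from h import *
np.set_printoptions(precision=4,suppress=True)
o=get_obs()
print(o['time'],o['position'],o['ft_force'],o['moment'],o['grip_width'])
c=snap('wrist','wa');s=snap('side','sa')
a=cv2.resize(s['pixels'][185:230,215:280,::-1],None,fx=6,fy=6,interpolation=cv2.INTER_CUBIC)
b=cv2.resize(c['pixels'][90:290,240:400,::-1],None,fx=2.3,fy=2.3,interpolation=cv2.INTER_CUBIC)
h=max(a.shape[0],b.shape[0]);f=lambda i:np.vstack([i,np.zeros((h-i.shape[0],i.shape[1],3),np.uint8)])
cv2.imwrite('pics/waa.png',np.hstack([f(a),f(b)]))
E
```

```text
16.6 [0.5735 0.1961 0.2397] [-5.2246 -0.6495  0.7388] [-0.246   1.2187 -0.006 ] 0.015638560212943624
```

View pics/waa.png

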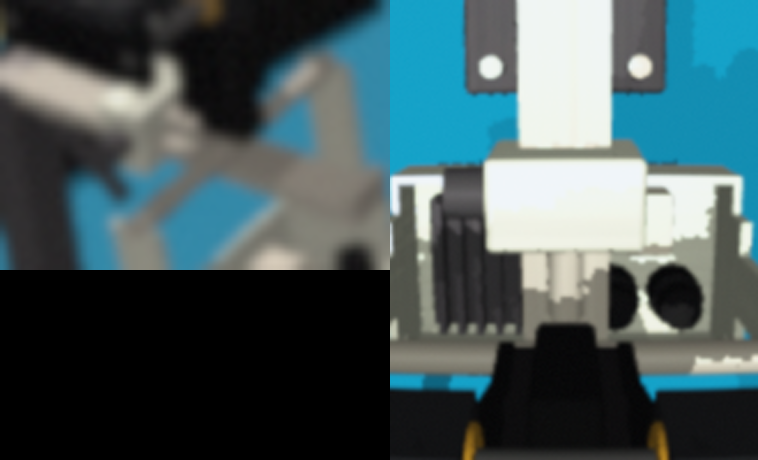

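```bash
python3 - <<'E'
from h import *
np.set_printoptions(precision=4,suppress=True)
B=lambda U,V:cr(U-390,V,2.3,240,90)
d=np.array([.973,.2317,0])
for f,cv in(('wa',250),('w9',243)):
    c=load(f)
    off=0 if f=='wa' else 5
    k=fonz(c,*B(566,cv),.233);l=fonz(c,*B(400,354),.22);r=fonz(c,*B(750,356),.22);m=(l+r)/2
    print(f,k,m,(k-m)@d)
c=load('w7'); 
k=fonz(c,317,127,.233); print('w7 collar', k, 'pin', fonz(c,317,157,.221), (k-fonz(c,317,157,.221))@d)
E
```

```text
wa [0.6059 0.2045 0.233 ] [0.5717 0.1935 0.22  ] 0.03581151580451042
w9 [0.6057 0.2044 0.233 ] [0.5699 0.193  0.22  ] 0.037482261874046005
w7 collar [0.6055 0.2034 0.233 ] pin [0.5835 0.1981 0.221 ] 0.022592458102866253
```

Request:
{"name": "arm_command", "arguments": {"plan": [[[0,0,0.01],0],[[0,0,0.02],0],[[0,0,0.02],0]]}}

```text
time: 17.0
position: [0.5735, 0.1961, 0.2397]
tool_rot: [0.084, -0.702, 0.702, -0.08]
ft_force: [-4.7, -1.3, -0.9]
grip_width: 0.0157
```

Request:
{"name": "arm_command", "arguments": {"plan": [[[0,0,0.01],0],[[0,0,0.02],0],[[0,0,0.02],0]]}}

```text
time: 17.3
position: [0.5736, 0.1961, 0.2397]
tool_rot: [0.084, -0.702, 0.702, -0.08]
ft_force: [-4.6, -1.1, -0.6]
grip_width: 0.0156
```

Horizontal force persists with the vertical load reduced, so this is the pin (not mere friction). Push on with low vertical load.

Request:
{"name": "arm_command", "arguments": {"plan": [[[0.04,0.01,0.005],0],[[0.08,0.02,0.01],0],[[0.08,0.02,0.01],0]]}}

```text
time: 17.6
position: [0.5757, 0.1966, 0.2398]
tool_rot: [0.084, -0.702, 0.702, -0.08]
ft_force: [-4.1, -1.0, -4.2]
grip_width: 0.0155
```

Request:
{"name": "arm_command", "arguments": {"plan": [[[0.04,0.01,0.005],0],[[0.08,0.02,0.01],0],[[0.08,0.02,0.01],0]]}}

```text
time: 17.9
position: [0.5779, 0.1972, 0.2401]
tool_rot: [0.084, -0.702, 0.702, -0.08]
ft_force: [-5.5, -0.3, -5.9]
grip_width: 0.0159
```

Request:
{"name": "arm_command", "arguments": {"plan": [[[0.04,0.01,-0.02],0],[[0.08,0.02,-0.02],0],[[0.08,0.02,-0.02],0]]}}

```text
time: 18.2
position: [0.5804, 0.1978, 0.2401]
tool_rot: [0.084, -0.702, 0.702, -0.081]
ft_force: [-5.0, -0.8, -6.1]
grip_width: 0.0155
```

Request:
{"name": "arm_command", "arguments": {"plan": [[[0.04,0.01,0],0],[[0.08,0.02,0],0],[[0.08,0.02,0],0]]}}

```text
time: 18.5
position: [0.5846, 0.1987, 0.2413]
tool_rot: [-0.081, 0.702, -0.702, 0.083]
ft_force: [-0.2, 0.2, -3.3]
grip_width: 0.0156
```

Resistance vanished suddenly; looking before going on.

```bash
python3 - <<'E'
from h import *
np.set_printoptions(precision=4,suppress=True)
o=get_obs()
print(o['time'],o['position'],o['ft_force'],o['moment'],o['grip_width'])
c=snap('wrist','wb');s=snap('side','sb')
cv2.imwrite('pics/sba.png',cv2.resize(s['pixels'][180:270,200:310,::-1],None,fx=6,fy=6,interpolation=cv2.INTER_CUBIC))
cv2.imwrite('pics/wba.png',cv2.resize(c['pixels'][90:290,220:420,::-1],None,fx=3,fy=3,interpolation=cv2.INTER_CUBIC))
E
```

```text
18.5 [0.5846 0.1987 0.2413] [-0.15    0.2441 -3.3423] [-0.0488 -0.1082  0.0038] 0.015642478548810547
```

View pics/sba.png

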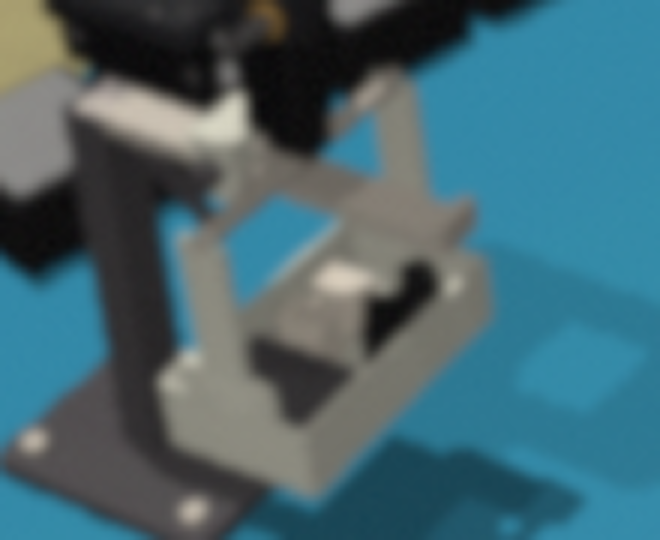

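View pics/wba.png

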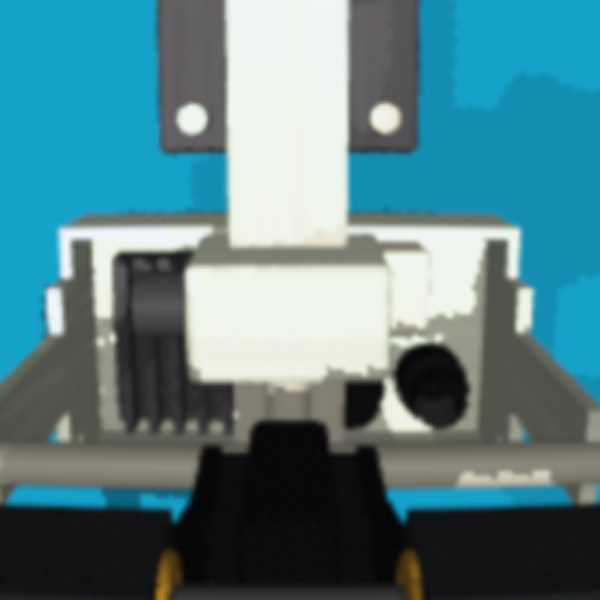

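Bar now ~22 mm from the collar face (collar front bottom row ~380/3, bar row ~465/3), tote level and slightly above the arm. Lower it back onto the arm and feel on.

Request:
{"name": "arm_command", "arguments": {"plan": [[[0,0,-0.02],0],[[0,0,-0.04],0],[[0,0,-0.04],0]]}}

```text
time: 18.9
position: [0.5847, 0.1987, 0.2411]
tool_rot: [-0.081, 0.702, -0.702, 0.083]
ft_force: [1.1, 0.6, -2.2]
grip_width: 0.0158
```

Request:
{"name": "arm_command", "arguments": {"plan": [[[0,0,-0.01],0],[[0,0,-0.02],0],[[0,0,-0.02],0]]}}

```text
time: 19.2
position: [0.5847, 0.1986, 0.2408]
tool_rot: [-0.081, 0.702, -0.702, 0.083]
ft_force: [1.5, 0.6, 0.5]
grip_width: 0.0156
```

```bash
python3 - <<'E'
from h import *
f7=load('w7')['pixels'];
for n in('w5','w6','w7','w8','w9','wa','wb'):
    p=load(n)['pixels'].astype(int)
    # columns left of centre: 245 (tray back rim left area?) red channel edges
    out=[]
    for u in (262,270,375,385):
        r=p[140:200,u,0]; i=np.argmax(np.abs(np.diff(r)));out.append(140+i)
    b=[]
    for u in (225,250,385,405):
        r=p[225:262,u]; m=np.where((r[:,2]-r[:,0])<60)[0]; d=np.diff(p[225:262,u].sum(1)); b.append((225+np.argmin(d[8:])+8,225+np.argmax(d[:20])))
    print(n,out,b)
ims=[load(n)['pixels'][130:270,200:440,::-1] for n in('w7','w8','w9','wb')]
a=np.vstack([np.hstack(ims[:2]),np.hstack(ims[2:])]);cv2.imwrite('pics/cmp.png',cv2.resize(a,None,fx=1.6,fy=1.6,interpolation=cv2.INTER_CUBIC))
E
```

```text
w5 [np.int64(164), np.int64(164), np.int64(156), np.int64(160)] [(np.int64(257), np.int64(233)), (np.int64(258), np.int64(234)), (np.int64(258), np.int64(228)), (np.int64(258), np.int64(233))]
w6 [np.int64(164), np.int64(164), np.int64(156), np.int64(160)] [(np.int64(258), np.int64(233)), (np.int64(258), np.int64(235)), (np.int64(258), np.int64(226)), (np.int64(258), np.int64(233))]
w7 [np.int64(164), np.int64(164), np.int64(156), np.int64(160)] [(np.int64(258), np.int64(233)), (np.int64(258), np.int64(235)), (np.int64(258), np.int64(228)), (np.int64(247), np.int64(233))]
w8 [np.int64(173), np.int64(173), np.int64(165), np.int64(169)] [(np.int64(258), np.int64(237)), (np.int64(258), np.int64(237)), (np.int64(258), np.int64(244)), (np.int64(251), np.int64(237))]
w9 [np.int64(173), np.int64(159), np.int64(165), np.int64(169)] [(np.int64(258), np.int64(237)), (np.int64(258), np.int64(238)), (np.int64(258), np.int64(240)), (np.int64(258), np.int64(237))]
wa [np.int64(173), np.int64(160), np.int64(165), np.int64(170)] [(np.int64(258), np.int64(238)), (np.int64(258), np.int64(237)), (np.int64(258), np.int64(244)), (np.int64(258), np.int64(238))]
wb [np.int64(173), np.int64(173), np.int64(165), np.int64(169)] [(np.int64(258), np.int64(237)), (np.int64(258), np.int64(237)), (np.int64(258), np.int64(238)), (np.int64(258), np.int64(237))]
```

View pics/cmp.png

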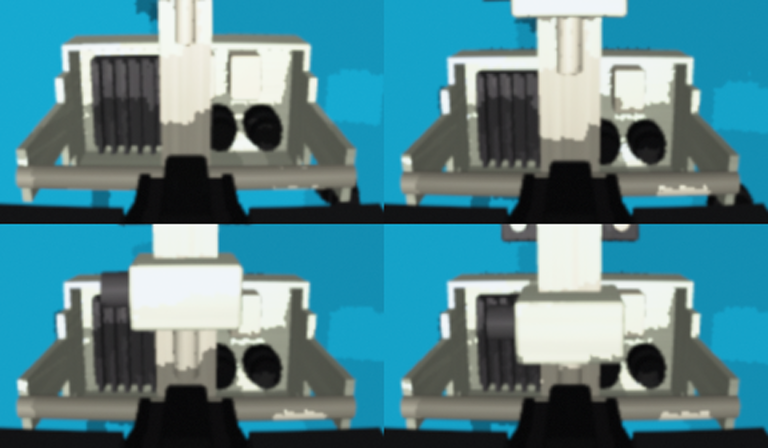

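```bash
python3 - <<'E'
from h import *
from scipy.optimize import least_squares
c=load('w7');K=c['camera_matrix']
def fproj(X):
    p=c['R']@X+c['t'];r=np.hypot(p[0],p[1]);th=np.arctan2(r,p[2]);return K[0,2]+K[0,0]*th*p[0]/r,K[1,2]+K[1,1]*th*p[1]/r
ex=np.array([.973,.2317,0]);ez=np.array([0,0,1.]);g=np.array([.5355,.1870,.299])
def rows(th,dz):
    R=lambda x,z:g+ex*(x*np.cos(th)+z*np.sin(th))+ez*(-x*np.sin(th)+z*np.cos(th)+dz)
    return np.array([fproj(R(0,-.039))[1],fproj(R(.04,-.128))[1]])
r0=rows(0,0);print(r0)
s=least_squares(lambda q:rows(*q)-r0-[4,9],[0,0],x_scale=[.1,.01]);print(np.degrees(s.x[0]),s.x[1])
E
```

```text
[242.41603277 158.11924364]
3.7740573388530887 0.0005983813443357673
```

Tote has pitched ~3.8° in the grip from the earlier stick. I'll release it on the arm so it hangs level, then regrip firmly.

Request:
{"name": "arm_command", "arguments": {"plan": [[[0,0,0],0],[[0,0,0],0],[[0,0,0],0]], "fingers": -0.3}}

```text
time: 19.5
position: [0.5834, 0.1985, 0.24]
tool_rot: [-0.083, 0.702, -0.702, 0.082]
ft_force: [0.1, -0.4, -0.7]
grip_width: 0.0282
```

```bash
python3 - <<'E'
from h import *
np.set_printoptions(precision=4,suppress=True)
o=get_obs()
print(o['time'],o['position'],o['ft_force'],o['moment'],o['grip_width'])
c=snap('wrist','wc');s=snap('side','sc')
cv2.imwrite('pics/sca.png',cv2.resize(s['pixels'][180:270,200:310,::-1],None,fx=6,fy=6,interpolation=cv2.INTER_CUBIC))
cv2.imwrite('pics/wca.png',cv2.resize(c['pixels'][90:290,220:420,::-1],None,fx=3,fy=3,interpolation=cv2.INTER_CUBIC))
E
```

```text
19.5 [0.5834 0.1985 0.24  ] [ 0.1402 -0.4275 -0.6862] [0.0354 0.0154 0.0408] 0.028184329479007002
```

View pics/sca.png

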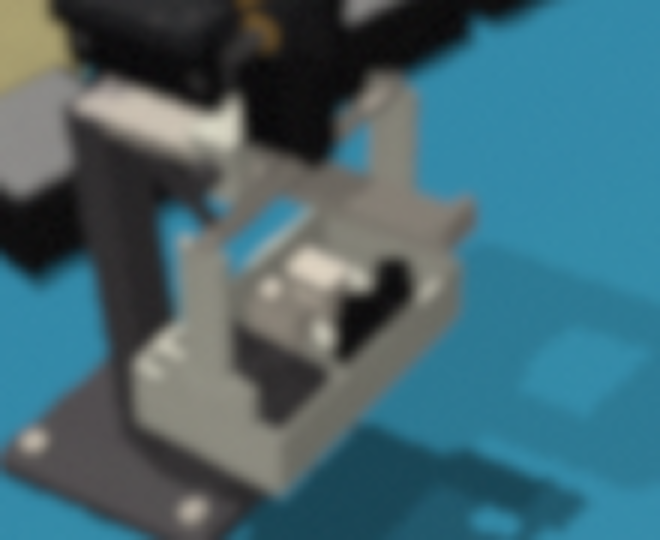

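View pics/wca.png

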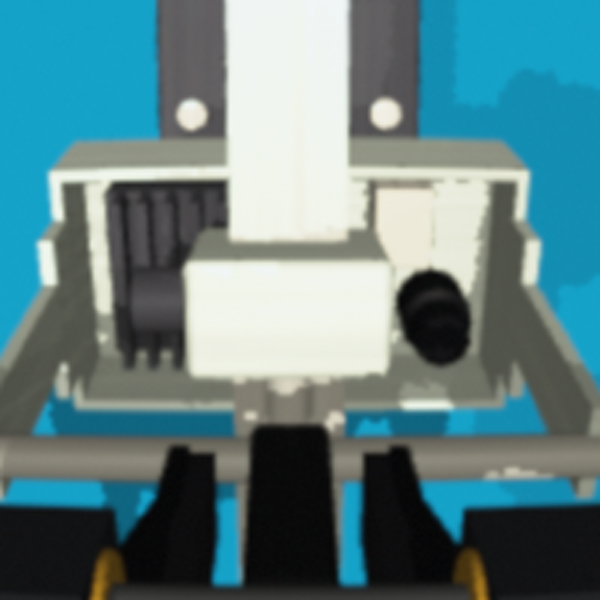

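Request:
{"name": "arm_command", "arguments": {"plan": [[[0,0,0],0],[[0,0,0],0]]}}

```text
time: 19.8
position: [0.5837, 0.1985, 0.24]
tool_rot: [0.082, -0.702, 0.702, -0.082]
ft_force: [-0.1, -1.0, 0.3]
grip_width: 0.0304
```

```bash
python3 - <<'E'
from h import *
np.set_printoptions(precision=4,suppress=True)
ims=[]
for k in range(3):
    c=snap('wrist',f'wd{k}');ims.append(c['pixels'][130:270,200:440,::-1])
o=get_obs();print(o['time'],o['position'],o['ft_force'])
ims.append(load('wc')['pixels'][130:270,200:440,::-1])
a=np.vstack([np.hstack(ims[:2]),np.hstack(ims[2:])]);cv2.imwrite('pics/cmp2.png',cv2.resize(a,None,fx=1.6,fy=1.6,interpolation=cv2.INTER_CUBIC))
E
```

```text
19.95 [0.5837 0.1985 0.24  ] [ 0.2462 -0.3111 -0.3861]
```

View pics/cmp2.png

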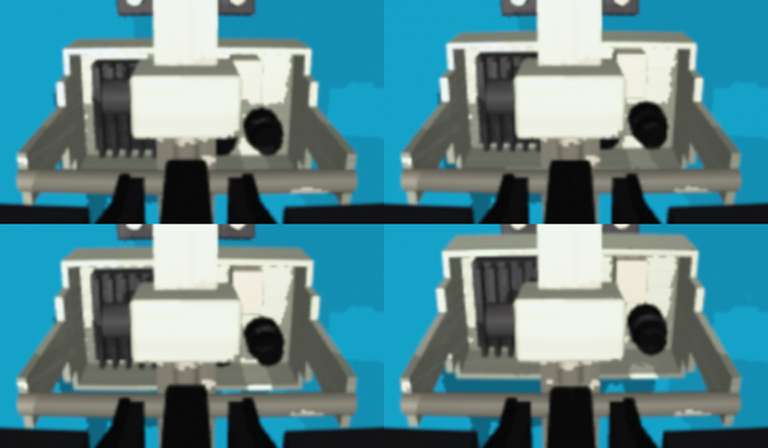

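Request:
{"name": "arm_command", "arguments": {"plan": [[[0,0,0],0],[[0,0,0],0],[[0,0,0],0],[[0,0,0],0],[[0,0,0],0]]}}

```text
time: 20.45
position: [0.5837, 0.1985, 0.24]
tool_rot: [-0.082, 0.702, -0.702, 0.082]
ft_force: [-0.8, 0.1, -0.5]
grip_width: 0.0303
```

Request:
{"name": "arm_command", "arguments": {"plan": [[[0,0,0],0],[[0,0,0],0],[[0,0,0],0],[[0,0,0],0],[[0,0,0],0]]}}

```text
time: 20.95
position: [0.5837, 0.1985, 0.24]
tool_rot: [0.082, -0.702, 0.702, -0.082]
ft_force: [-0.7, 0.1, -0.7]
grip_width: 0.0308
```

Request:
{"name": "arm_command", "arguments": {"plan": [[[0,0,0],0],[[0,0,0],0],[[0,0,0],0],[[0,0,0],0],[[0,0,0],0]]}}

```text
time: 21.45
position: [0.5837, 0.1985, 0.2401]
tool_rot: [-0.082, 0.702, -0.702, 0.082]
ft_force: [0.5, -0.1, -0.5]
grip_width: 0.0303
```

```bash
python3 - <<'E'
from h import *
for k in range(8):
    c=camera('wrist');p=c['pixels'].astype(int)
    print([140-5+np.argmax(np.diff(p[130:190,u,0])) -5 for u in (245,250,380,385)])
np.savez('pics/we.npz',**c);cv2.imwrite('pics/we.png',cv2.resize(c['pixels'][90:290,220:420,::-1],None,fx=3,fy=3,interpolation=cv2.INTER_CUBIC))
print(get_obs()['time'])
E
```

```text
[np.int64(154), np.int64(154), np.int64(155), np.int64(155)]
[np.int64(154), np.int64(154), np.int64(155), np.int64(155)]
[np.int64(154), np.int64(154), np.int64(155), np.int64(155)]
[np.int64(154), np.int64(154), np.int64(155), np.int64(155)]
[np.int64(154), np.int64(154), np.int64(155), np.int64(155)]
[np.int64(154), np.int64(154), np.int64(155), np.int64(155)]
[np.int64(154), np.int64(154), np.int64(155), np.int64(155)]
[np.int64(154), np.int64(154), np.int64(155), np.int64(148)]
21.85
```

View pics/we.png

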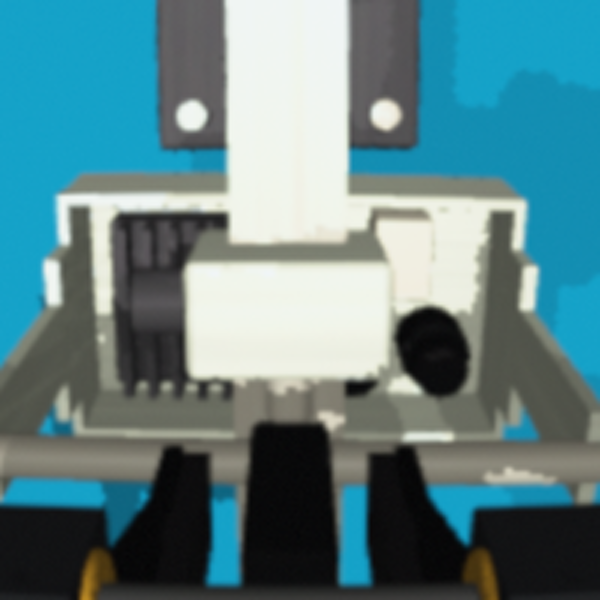

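```bash
python3 - <<'E'
from h import *
np.set_printoptions(precision=4,suppress=True)
c=load('we');d=np.array([.973,.2317,0]);B=lambda U,V:cr(U,V,3,220,90)
l=fonz(c,*B(10,456),.22);r=fonz(c,*B(580,462),.22);k=fonz(c,*B(288,378),.233)
print(l,r,(l+r)/2,k,(k-(l+r)/2)@d)
p=fonz(c,*B(290,457),.22);print(p,(k-p)@d)
E
```

```text
[0.5682 0.2598 0.22  ] [0.5963 0.135  0.22  ] [0.5822 0.1974 0.22  ] [0.6056 0.2047 0.233 ] 0.024504417478944884
[0.5833 0.199  0.22  ] 0.02307534853578674
```

At rest and level; ~6.5 mm still to go by the pictures. Regrip firmly and push.

Request:
{"name": "arm_command", "arguments": {"plan": [[[0,0,0],0],[[0,0,0],0],[[0,0,0],0],[[0,0,0],0],[[0,0,0],0]], "fingers": -1, "force": 60}}

```text
time: 22.35
position: [0.5837, 0.1985, 0.24]
tool_rot: [-0.082, 0.702, -0.702, 0.082]
ft_force: [0.2, 0.8, 0.8]
grip_width: 0.0155
```

Request:
{"name": "arm_command", "arguments": {"plan": [[[0.04,0.01,0],0],[[0.08,0.02,0],0],[[0.08,0.02,0],0]]}}

```text
time: 22.65
position: [0.5841, 0.1987, 0.24]
tool_rot: [0.084, -0.702, 0.702, -0.081]
ft_force: [-5.0, -1.3, 3.4]
grip_width: 0.0154
```

Request:
{"name": "arm_command", "arguments": {"plan": [[[0.04,0.01,0.01],0],[[0.08,0.02,0.02],0],[[0.08,0.02,0.02],0]]}}

```text
time: 22.95
position: [0.5882, 0.1997, 0.2402]
tool_rot: [-0.082, 0.702, -0.702, 0.083]
ft_force: [-2.3, -0.3, -1.1]
grip_width: 0.0159
```

Request:
{"name": "arm_command", "arguments": {"plan": [[[0.04,0.01,0.01],0],[[0.06,0.015,0.01],0],[[0.06,0.015,0.01],0]]}}

```text
time: 23.25
position: [0.5892, 0.1999, 0.2404]
tool_rot: [-0.082, 0.702, -0.702, 0.082]
ft_force: [-1.3, -0.1, -3.0]
grip_width: 0.0152
```

Request:
{"name": "arm_command", "arguments": {"plan": [[[0.04,0.01,-0.01],0],[[0.08,0.02,-0.01],0],[[0.08,0.02,-0.01],0]]}}

```text
time: 23.55
position: [0.5901, 0.2001, 0.2404]
tool_rot: [0.083, -0.702, 0.702, -0.081]
ft_force: [-4.7, -1.7, 0.9]
grip_width: 0.0156
```

Request:
{"name": "arm_command", "arguments": {"plan": [[[0.04,0.01,0],0],[[0.06,0.015,0],0],[[0.06,0.015,0],0]]}}

```text
time: 23.85
position: [0.5903, 0.2002, 0.2403]
tool_rot: [0.084, -0.702, 0.703, -0.08]
ft_force: [-6.6, -2.3, 2.9]
grip_width: 0.0155
```

```bash
python3 - <<'E'
from h import *
np.set_printoptions(precision=4,suppress=True)
c=snap('wrist','wf');cv2.imwrite('pics/wfa.png',cv2.resize(c['pixels'][90:290,220:420,::-1],None,fx=3,fy=3,interpolation=cv2.INTER_CUBIC))
o=get_obs();print(o['time'],o['position'],o['ft_force'])
E
```

```text
23.9 [0.5903 0.2002 0.2403] [-7.0624 -2.9028  1.9672]
```

View pics/wfa.png

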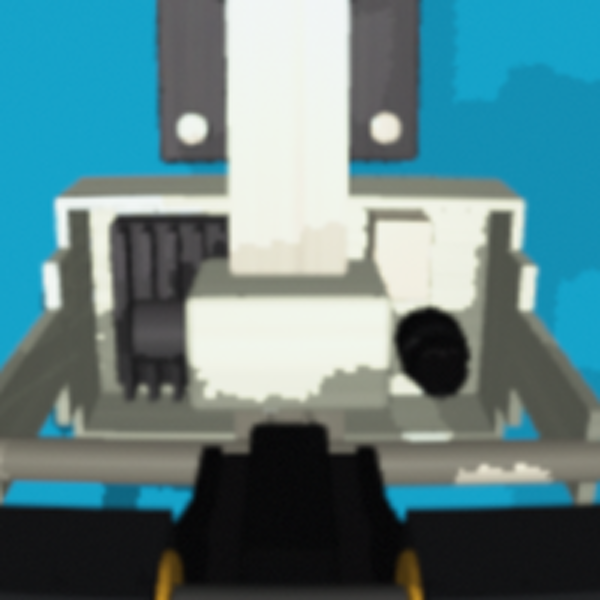

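Request:
{"name": "arm_command", "arguments": {"plan": [[[0.02,0.005,0.02],0],[[0.02,0.005,0.02],0],[[0.02,0.005,0.02],0]]}}

```text
time: 24.2
position: [0.5903, 0.2002, 0.2403]
tool_rot: [0.085, -0.702, 0.703, -0.08]
ft_force: [-8.4, -1.8, 1.1]
grip_width: 0.0155
```

```bash
python3 - <<'E'
from h import *
np.set_printoptions(precision=4,suppress=True)
c=load('wf');d=np.array([.973,.2317,0]);B=lambda U,V:cr(U,V,3,220,90)
k=fonz(c,*B(288,408),.233);p=fonz(c,*B(290,460),.22);print(p,k,(k-p)@d)
E
```

```text
[0.589  0.2005 0.22  ] [0.606  0.2049 0.233 ] 0.017622814316852888
```

Request:
{"name": "arm_command", "arguments": {"plan": [[[0.03,0.01,0.01],0],[[0.06,0.015,0.015],0],[[0.06,0.015,0.015],0]]}}

```text
time: 24.5
position: [0.5905, 0.2002, 0.2404]
tool_rot: [0.086, -0.702, 0.703, -0.079]
ft_force: [-8.9, -2.5, 0.8]
grip_width: 0.0156
```

Request:
{"name": "arm_command", "arguments": {"plan": [[[0.04,0.01,0.01],0],[[0.08,0.02,0.015],0],[[0.08,0.02,0.015],0]]}}

```text
time: 24.8
position: [0.5908, 0.2003, 0.2403]
tool_rot: [0.088, -0.702, 0.703, -0.077]
ft_force: [-13.1, -4.0, 2.6]
grip_width: 0.0158
```

Request:
{"name": "arm_command", "arguments": {"plan": [[[0.04,0.01,0.01],0],[[0.06,0.015,0.02],0],[[0.06,0.015,0.02],0]]}}

```text
time: 25.1
position: [0.5909, 0.2004, 0.2404]
tool_rot: [0.089, -0.701, 0.703, -0.076]
ft_force: [-13.1, -4.2, 3.1]
grip_width: 0.0158
```

13.8 N along the arm and no more travel: hard stop reached, picture agrees (17.6 mm bar to collar vs 17 expected). Relax the push, then release.

Request:
{"name": "arm_command", "arguments": {"plan": [[[-0.08,-0.02,0],0],[[-0.16,-0.04,0],0],[[-0.24,-0.06,-0.01],0],[[-0.3,-0.075,-0.02],0],[[-0.3,-0.075,-0.03],0]]}}

```text
time: 25.6
position: [0.5901, 0.2001, 0.2408]
tool_rot: [0.083, -0.702, 0.702, -0.082]
ft_force: [-3.6, -2.7, -4.9]
grip_width: 0.0155
```

Request:
{"name": "arm_command", "arguments": {"plan": [[[0,0,0],0],[[0,0,0],0]]}}

```text
time: 25.8
position: [0.5902, 0.2002, 0.2409]
tool_rot: [0.083, -0.702, 0.702, -0.082]
ft_force: [-4.2, -0.8, -6.1]
grip_width: 0.0156
```

Request:
{"name": "arm_command", "arguments": {"plan": [[[-0.03,-0.01,-0.02],0],[[-0.06,-0.015,-0.04],0],[[-0.06,-0.015,-0.06],0],[[-0.06,-0.015,-0.06],0]]}}

```text
time: 26.2
position: [0.59, 0.2001, 0.2408]
tool_rot: [-0.081, 0.702, -0.702, 0.083]
ft_force: [-2.7, -1.4, -2.6]
grip_width: 0.0157
```

```bash
python3 - <<'E'
from h import *
np.set_printoptions(precision=4,suppress=True)
c=snap('wrist','wg');cv2.imwrite('pics/wga.png',cv2.resize(c['pixels'][90:290,220:420,::-1],None,fx=3,fy=3,interpolation=cv2.INTER_CUBIC))
o=get_obs();print(o['time'],o['position'],o['ft_force'],o['moment'])
E
```

```text
26.25 [0.59   0.2001 0.2407] [-2.1628  0.0932 -2.3605] [-0.0222  0.4888 -0.0135]
```

View pics/wga.png

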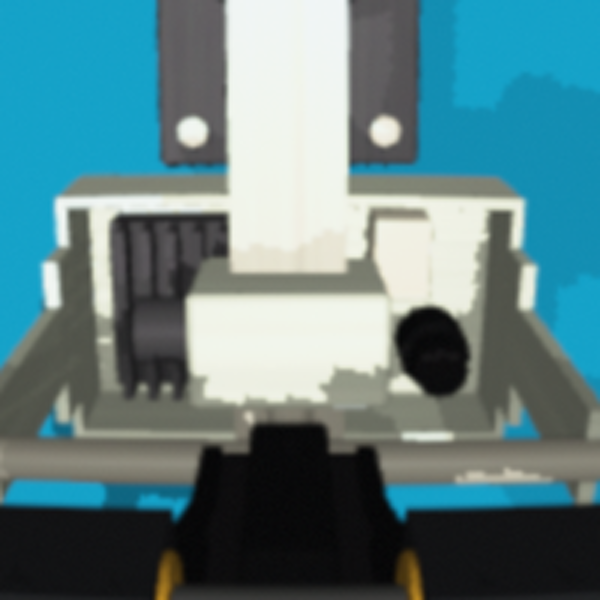

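Request:
{"name": "arm_command", "arguments": {"plan": [[[-0.03,-0.01,-0.02],0],[[-0.03,-0.01,-0.04],0],[[-0.03,-0.01,-0.04],0]]}}

```text
time: 26.55
position: [0.5898, 0.2, 0.2402]
tool_rot: [-0.081, 0.702, -0.702, 0.084]
ft_force: [-0.6, 0.7, 1.0]
grip_width: 0.0155
```

Request:
{"name": "arm_command", "arguments": {"plan": [[[0,0,-0.01],0],[[0,0,-0.02],0],[[0,0,-0.02],0]]}}

```text
time: 26.85
position: [0.5898, 0.2, 0.2401]
tool_rot: [-0.081, 0.702, -0.702, 0.084]
ft_force: [-1.0, 1.2, 4.1]
grip_width: 0.0152
```

Seated on the arm (about 7 N down). Ease that and release gently: small opening first.

Request:
{"name": "arm_command", "arguments": {"plan": [[[0,0,0.015],0],[[0,0,0.015],0]]}}

```text
time: 27.05
position: [0.5898, 0.1999, 0.24]
tool_rot: [-0.081, 0.702, -0.702, 0.084]
ft_force: [0.5, 1.8, 4.9]
grip_width: 0.0154
```

Request:
{"name": "arm_command", "arguments": {"plan": [[[0,0,0],0],[[0,0,0],0],[[0,0,0],0],[[0,0,0],0],[[0,0,0],0]], "fingers": -0.2}}

```text
time: 27.55
position: [0.5882, 0.1995, 0.2385]
tool_rot: [0.083, -0.702, 0.702, -0.082]
ft_force: [0.2, 0.1, -0.2]
grip_width: 0.0342
```

Request:
{"name": "arm_command", "arguments": {"plan": [[[0,0,0],0],[[0,0,0],0],[[0,0,0],0],[[0,0,0],0],[[0,0,0],0]]}}

```text
time: 28.05
position: [0.5885, 0.1996, 0.2389]
tool_rot: [-0.082, 0.702, -0.702, 0.082]
ft_force: [0.3, -1.1, 0.1]
grip_width: 0.0348
```

```bash
python3 - <<'E'
from h import *
np.set_printoptions(precision=4,suppress=True)
c=snap('wrist','wh');cv2.imwrite('pics/wha.png',cv2.resize(c['pixels'][90:290,220:420,::-1],None,fx=3,fy=3,interpolation=cv2.INTER_CUBIC))
o=get_obs();print(o['time'],o['position'],o['ft_force'],o['moment'])
E
```

```text
28.1 [0.5885 0.1996 0.2389] [-1.0994  0.4518 -0.0957] [ 0.0113 -0.0563 -0.0208]
```

View pics/wha.png

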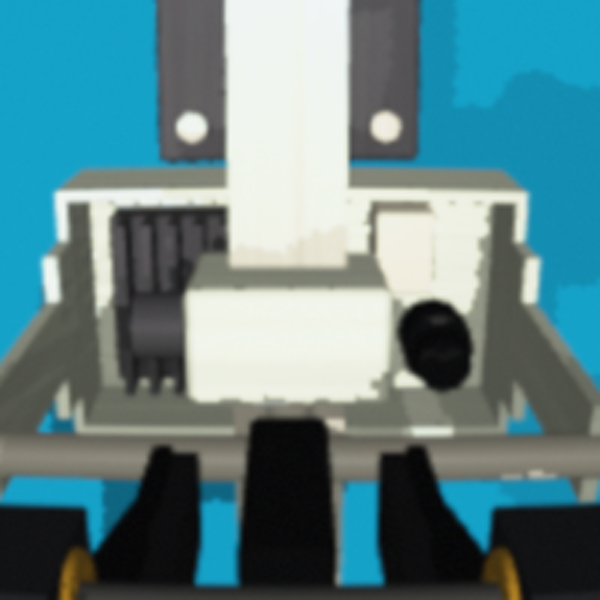

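Request:
{"name": "arm_command", "arguments": {"plan": [[[0,0,0],0],[[0,0,0],0],[[0,0,0.3],0],[[0,0,0.8],0],[[0,0,1.4],0]], "fingers": 0.1}}

```text
time: 28.6
position: [0.5885, 0.1996, 0.2749]
tool_rot: [-0.082, 0.702, -0.702, 0.082]
ft_force: [0.1, 0.0, 0.1]
grip_width: 0.0475
```

Request:
{"name": "arm_command", "arguments": {"plan": [[[0,0,1],0],[[0,0,2],0],[[0,0,3],0],[[0,0,4],0],[[0,0,5],0]]}}

```text
time: 29.1
position: [0.5884, 0.1996, 0.4015]
tool_rot: [-0.082, 0.702, -0.702, 0.083]
ft_force: [0.2, -1.0, 0.4]
grip_width: 0.0479
```

Request:
{"name": "arm_command", "arguments": {"plan": [[[-1,0,0],0],[[-2,0,0],0],[[-3,0,0],0],[[-3,0,0],0],[[-3,0,0],0]]}}

```text
time: 29.6
position: [0.5138, 0.1997, 0.4005]
tool_rot: [-0.081, 0.702, -0.702, 0.084]
ft_force: [0.9, 0.3, 0.2]
grip_width: 0.0482
```

```bash
python3 - <<'E'
from h import *
np.set_printoptions(precision=4,suppress=True)
o=get_obs();print(o['time'],o['position'],o['ft_force'])
c=snap('wrist','wi');s=snap('side','si');t=snap('top','ti')
cv2.imwrite('pics/sia.png',cv2.resize(s['pixels'][170:270,190:310,::-1],None,fx=6,fy=6,interpolation=cv2.INTER_CUBIC))
E
```

```text
29.6 [0.5138 0.1997 0.4005] [0.9209 0.2815 0.2402]
```

View pics/wi.png

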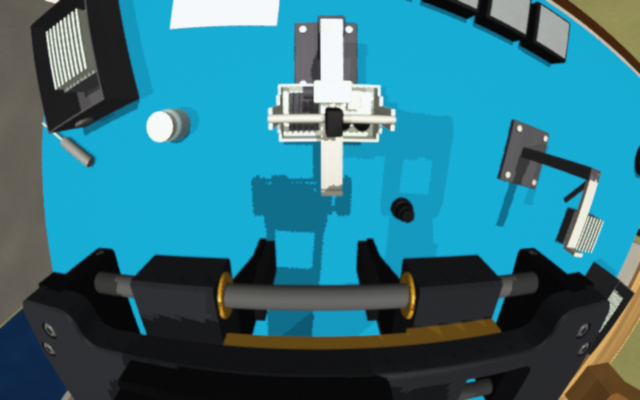

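View pics/sia.png

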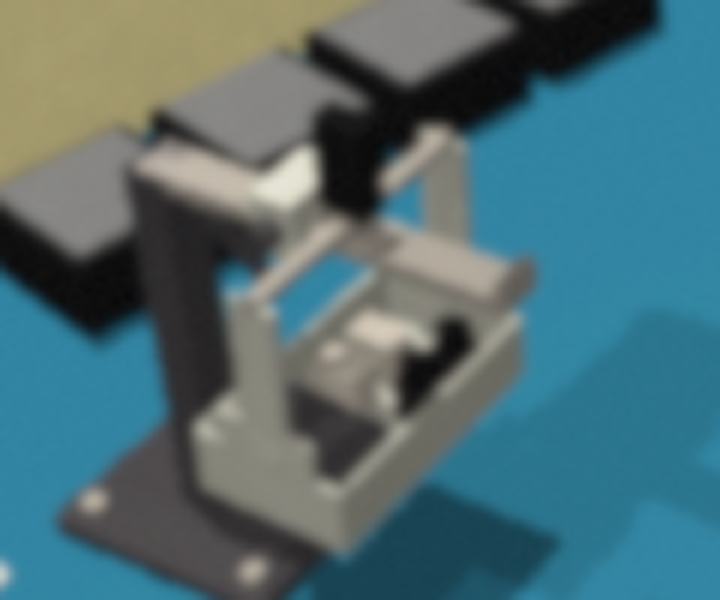

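Tote hangs on the arm (wrist bar at row ~118, collar front ~103), level, gripper clear. Final measure and check of rest.

Request:
{"name": "arm_command", "arguments": {"plan": [[[0,0,0],0],[[0,0,0],0],[[0,0,0],0],[[0,0,0],0],[[0,0,0],0]]}}

```text
time: 30.25
position: [0.5135, 0.1996, 0.3988]
tool_rot: [-0.082, 0.702, -0.702, 0.082]
ft_force: [-0.1, -0.0, 0.6]
grip_width: 0.0478
```

Request:
{"name": "arm_command", "arguments": {"plan": [[[0,0,0],0],[[0,0,0],0],[[0,0,0],0],[[0,0,0],0],[[0,0,0],0]]}}

```text
time: 30.75
position: [0.5134, 0.1996, 0.3989]
tool_rot: [0.082, -0.702, 0.702, -0.082]
ft_force: [0.6, -0.5, 0.8]
grip_width: 0.0481
```

```bash
python3 - <<'E'
from h import *
np.set_printoptions(precision=4,suppress=True)
a=camera('wrist');[get_obs() for _ in range(3)];x=camera('side');c=snap('wrist','wj')
print('motion',np.abs(a['pixels'].astype(int)-c['pixels']).max(2)[70:160,250:410].mean())
g=c['pixels'][70:160,255:410,::-1];cv2.imwrite('pics/wja.png',cv2.resize(g,None,fx=5,fy=5,interpolation=cv2.INTER_CUBIC))
E
```

```text
motion 0.8124305555555555
```

View pics/wja.png

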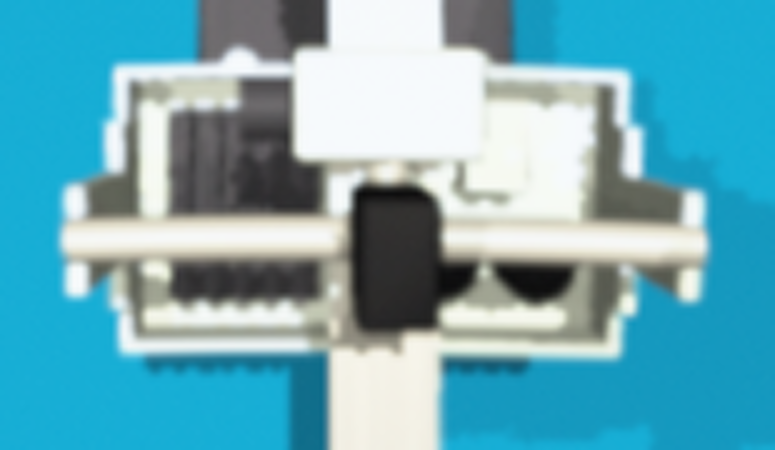

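```bash
python3 - <<'E'
from h import *
np.set_printoptions(precision=4,suppress=True)
c=load('wj');d=np.array([.973,.2317,0]);B=lambda U,V:cr(U,V,5,255,70)
l=fonz(c,*B(65,238),.22);r=fonz(c,*B(706,246),.22);m=(l+r)/2
k=fonz(c,*B(390,160),.233);tip=np.array([.5085,.1806,.22])
print('bar',m,np.linalg.norm(l-r),'inward',(m-tip)@d,'collar gap',(k-m)@d)
# level check: tray rim front/back z=.131 mid vs bar
f=(fonz(c,*B(122,348),.131)+fonz(c,*B(620,355),.131))/2;b=(fonz(c,*B(115,68),.131)+fonz(c,*B(628,74),.131))/2
print('tray len',(b-f)@d,'tilt deg',np.degrees(np.arctan2(((f+b)/2-m)@d,.089)))
E
```

```text
bar [0.5894 0.2002 0.22  ] 0.14215940858792175 inward 0.08320557346329926 collar gap 0.016595753627571385
tray len 0.0790740717041437 tilt deg 3.179065875615475
```

```bash
python3 - <<'E'
from h import *
np.set_printoptions(precision=4,suppress=True)
def tilt(c,B,bar,front,back,d):
    m=sum(fonz(c,*B(*p),.22) for p in bar)/2;f=sum(fonz(c,*B(*p),.131) for p in front)/2;b=sum(fonz(c,*B(*p),.131) for p in back)/2
    return (b-f)@d,np.degrees(np.arctan2(((f+b)/2-m)@d,.089))
print('start',tilt(load('w1'),lambda U,V:cr(U,V,5,240,130),[(68,278),(708,280)],[(137,332),(635,332)],[(128,50),(648,50)],np.array([.9926,.1216,0])))
S=load('si')
D=lambda U,V:cr(U,V,6,190,170)
# side: near upright/tray: rim end-plate base corners -> two-view of tray top corners: front-near (345,495), back-near(200,430)
C=load('wj');B=lambda U,V:cr(U,V,5,255,70)
def fray(c,u,v):
    a=fonz(c,u,v,0.);o=-c['R'].T@c['t'];return o,a-o
def tri2(ps,pw):
    o1,d1=ray(S,*D(*ps));o2,d2=fray(C,*B(*pw));d1=d1/np.linalg.norm(d1);d2=d2/np.linalg.norm(d2)
    s=np.linalg.lstsq(np.c_[d1,-d2],o2-o1,rcond=None)[0];a=o1+s[0]*d1;b=o2+s[1]*d2;return (a+b)/2,np.linalg.norm(a-b)
for n,ps,pw in(('front left',(342,493),(122,350)),('front right',(522,318),(620,356)),('back left',(195,428),(115,68))):print(n,tri2(ps,pw))
E
```

```text
start (np.float64(0.07938726510120708), np.float64(0.6594566317073717))
front left (array([0.5383, 0.2582, 0.1301]), np.float64(0.004198537472154542))
front right (array([0.5705, 0.1222, 0.1284]), np.float64(0.0018611470859200342))
back left (array([0.6153, 0.2773, 0.1338]), np.float64(0.0032011606124457675))
```

```bash
python3 - <<'E'
from h import *
print(get_obs()['time'],get_obs()['ft_force']);print(hand_in())
E
```

```text
30.9 [-0.34229396 -0.10125019  0.16025961]
the job is handed in; nothing more can be done
None
```

I moved the tote from the storage hook to the station arm, pushed the pin to its hard stop, let go and backed the gripper clear. The job was handed in at 30.9 s.

**Pin:** pushed until about 13.8 N along the arm gave no more travel. The bar is now about 16.6 mm from the collar face, against 17 mm expected with the pin fully in.

**Tote position:** the bar hangs about 83 mm inward of the tip. It is at rest in the last pictures, and the gripper reads no contact.

**Problems and uncertain checks:**
- **Tilt:** the last pictures put the tote about 3° off level (estimates 2.6 to 3.8°), inside the 5° limit but not perfectly level. At the start it measured about 0.7°.
- **High force:** early in the slide the bar stuck on the arm. The force there reached about 21 N, above the 20 N you asked for but below the 24 N failure limit.
- **Pitch and regrip:** that sticking pitched the tote about 4° in the grip. I let go on the station arm to level it, where it swung briefly, by an estimated 9–10° at most. I regripped it before the final push.
- **Pin contact point:** resistance began about 5 mm earlier than the cameras suggested. I never resolved that, but the final distance to the collar and the hard stop agree.

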